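# Refill the sugar crock and return its mended scoop

## Task

First lift the lid off the brown sugar crock by its knob and lay it, knob up, on the round cork mat. Then slide the red clamp jaw wide open before taking out the mended wooden scoop, and put the scoop and all the sugar packets on the shelf (two to four of them) inside the crock, and once they are all in, set the lid back on so that it sits fully home. Leave the clear caddy with its teaspoons, the lime scraper and the white mug where they are.

Things in the scene. Friction and masses are not known exactly. Their poses are not given: they have to be found in the camera images.
- crock: Round open brown ceramic crock, outer diameter 190 mm, 80 mm tall, wall 6 mm (inner diameter 178 mm; the outer foot is drawn in to 176 mm over the lowest 12 mm), floor 6 mm thick, 1.8 kg, standing loose. Origin: centre of its underside, z up.
- lid: Loose round brown lid, about 0.35 kg. Origin: centre of its lowest face, z up. Under-disc 162 mm across, z 0 to 7 mm, drops into the crock's mouth with 8 mm play all round; plate 194 mm across, z 7 to 15; straight dark knob 32 mm across, z 15 to 51. Fully home, its origin is 73 mm above the crock's. Two layers of packets (and the scoop) fit under it.
- lid_knob (a point): Point on the axis of the lid's knob, 37 mm above the lid's origin, where to grip it.
- mat: Round cork mat fixed on the shelf, diameter 210 mm, 5 mm thick, a place for the lid. Origin: centre of its underside.
- clamp: Grey clamp fixed on the shelf; base plate 160 (x) x 140 (y) x 12 mm, origin: centre of its underside. Fixed dark steel jaw at its x 25.5 to 55.5 mm, red sliding jaw facing it, both at y 29 to 65 mm and 40 mm high above the shelf. The scoop lies on the plate along the clamp's y, its handle end between the jaws.
- jaw (a joint): Sliding of the red jaw (m): 0 closed on the scoop, 0.045 fully open (stop); opens along the clamp's -x, about 4 N of friction, stays where left. Over 0.036 is wide open. When closed, a lip on its top (underside 22 mm above the base plate) reaches 8 mm over the scoop's handle, so that the scoop cannot be lifted until the jaw is open.
- jaw_grip (a point): Point on the axis of the upright black round post on the red jaw, 20 mm in diameter and standing from 40 to 74 mm above the shelf; this point is 58.5 mm above the shelf. Drag the jaw by it.
- scoop: Wooden sugar scoop, 130 mm long, 50 to 100 g, lying along its own y; origin: underside, mid-length; z up. Handle 20 x 20 mm from y -15 to +65 mm (brass band at 50); bowl, open above and at its end, 36 mm wide, 26 mm tall, y -65 to -15. Starts at the clamp's x 15, y 0 mm, axes alike; the handle from y -15 to +29 is free of the jaws: grip there across x. Balances near y 0.
- packet1: Paper-wrapped packet of sugar lumps, rigid, white with a red band round the middle, 76 (x) x 32 (y) x 26 (z) mm, 60 to 130 g, lying loose on the shelf. Origin: centre of its underside. May be absent.
- packet2: Paper-wrapped packet of sugar lumps, rigid, white with a red band round the middle, 76 (x) x 32 (y) x 26 (z) mm, 60 to 130 g, lying loose on the shelf. Origin: centre of its underside. May be absent.
- packet3: Paper-wrapped packet of sugar lumps, rigid, white with a red band round the middle, 76 (x) x 32 (y) x 26 (z) mm, 60 to 130 g, lying loose on the shelf. Origin: centre of its underside. May be absent.
- packet4: Paper-wrapped packet of sugar lumps, rigid, white with a red band round the middle, 76 (x) x 32 (y) x 26 (z) mm, 60 to 130 g, lying loose on the shelf. Origin: centre of its underside. May be absent.
- caddy: Clear plastic cutlery caddy, 200 x 90 x 50 mm, open on top; leave alone. Origin: centre of its underside.
- teaspoon1: Stainless teaspoon 140 mm long, lying in the caddy; leave alone.
- teaspoon2: Second stainless teaspoon lying in the caddy; leave alone.
- scraper: Lime green silicone scraper, about 200 mm long, lying flat on the shelf; leave alone.
- mug: White mug, 80 mm across, 85 mm tall; leave alone.
There are look-alikes about, which are no part of the job. What is shaped like the clamp but blue or purple is not meant. There is more than one size of the scoop; the one meant has the size given above.

How it is judged:
By the outcome, as a careful person would: the job done as asked, in the order asked, and still so for the second after the job is handed in, with the robot touching nothing.
Of packet1, packet2, packet3, packet4 only 2 to 4 are there at a start; the rules pass over those that are not, and their reading is None.
At some moment in a run one of packet1, packet2, packet3, packet4 may be knocked a few centimetres aside while the robot is not near it.
It also fails if it takes over 210 s, if anything falls off the work surface, if the arm or the gripper's body presses on something with over 40 N, if the wrist force passes 120 N, or if a joint passes its speed limit or range.

## Robot

A 6-joint arm with a two-finger parallel gripper is mounted at the origin on the work surface. World frame = base frame: x ahead of the robot, y to its left, z up, the work surface at z = 0. Lengths are in m, angles in degrees, forces in N, time in s.
With the tool pointing down it reaches from about 0.375 to 0.925 m from the base axis. Payload 5.7 kg.
Tool frame: the origin (TCP) lies on the centre line of the jaws, within the pads' length; the fingertips stand env.finger_overhang ahead of it and the grasp point (between the pads) lies 5 mm behind it (env.finger_overhang is the distance from the TCP to the fingertips, in m); z points along the fingers, y is the line along which they close (so a half turn about z gives the same grasp; the last joint's range is limited). The gripper opens to 88 mm and grips with 3 to 60 N. Pads are 20 mm wide; open, the fingers measure 115 mm over their backs; the gripper's body (75 mm by 178 mm) begins 61 mm behind the grasp point.
Start: joints at [-79.647, 20.558, 86.54, -0, 72.909, -6.595], TCP at [0.175, -0.574, 0.237] pointing down, gripper open.
Joint ranges: [-170.27, 170.27], [-57.76, 135], [12.27, 136.19], [-55.21, 235.2], [11.17, 155.16], [-170.74, 170.74]. Speed limits (degrees/s): [136.94, 136.94, 180, 180, 180, 180].

## Interface

Orientations are given as [roll, pitch, yaw] about the fixed x, y, z axes, in that order (R = Rz(yaw) Ry(pitch) Rx(roll)).
In Python, from bench import env gives the robot as it stands.
- The arm moves only by the tool step_arm, never from a script. Its argument "increments" is a list of rows, each an object of numbers: "tx", "ty", "tz": the shift along the tool's x, y, z each as a share of 0.04 m, from -1 to 1; "roll": the turn about the tool's z as a share of 6 degrees, from -1 to 1. A call has 1 to 20 rows; each row shifts and turns the commanded pose from where the row before left it, along the tool's axes as they then stand; what a row does not reach is not made up. A row lasts 1/12 s, in which the tool goes at most 41.7 mm and 7.16 degrees, less where a joint would pass 70% of its speed; a pose out of reach is approached as far as the arm can. A call with a number of a shift or a turn outside -1 to 1 is refused whole. A call with a gripper value outside its range is refused whole. "hand" is the opening, from 0 (shut) to 1 (fully open), set as the call begins (left out, the last holds). The fingers move at their own pace and stop on an object; "grip_force" is the grip in N (left out, the last holds). Time passes only in rows, so rows that do not move let the fingers close. It gives the time, the measured TCP pose, the force, the opening and the grip force at its end, in the units of the state.
- env.state(): the state, without advancing time (a new reading comes with each control period).
- env.read_camera(name): name is "side" or "top"; returns a dict with "pixels" (480x640x3 uint8, red, green, blue), "fx", "fy", "cx", "cy" (pixels), "position" and "rotation" of the camera in the world. Camera axes: x right, y down, z forward; pixel columns grow to the right and rows downward; lengths in m; the calibration is good to about 2 mm. A picture is of the moment at which its call begins. There is no depth.
- env.sign_off(): hands the job in; it is judged then, once.
The state is a dict: "clock": time; "qpos": joint angles; "joint_vel": joint speeds; "effort": joint torques, N m; "tcp_pos": TCP position; "tool_rot": TCP orientation; "contact_force": force on the tool from outside, world axes, zero at the start; "torque": the same for the moment, N m; "gripper_width": finger opening in m; "gripper_force": force on a finger pad.
Only numpy, scipy, OpenCV 4.12 (cv2) and the standard library are available. Lean on these libraries where they do the work, as an engineer would, in place of code of your own. Each camera call takes 0.05 s, during which the arm holds its last target. There are 200 camera calls.

## Working session

There is one attempt and no reset: what is moved stays moved. The work goes in short steps, Python scripts to look and compute and a tool call to move; the robot and the scene stay as the last step left them, time stands still between calls to the robot, and variables do not carry over. Pictures are saved under pics/ and viewed, at most 14 in all, crops included, and the job is handed in when it is done.

Besides the shell and the picture viewer there is one more tool, called after "Emit:" as a command line: name --argument value ..., lists and objects as JSON in quotes. step_arm: Moves the arm, as the interface text tells. Shift numbers are shares of 0.04 m and turn numbers shares of 6 degrees, none past 1 either way. Its arguments: {"type":"object","properties":{"increments":{"type":"array"},"hand":{"type":"number"},"grip_force":{"type":"number"}},"required":["increments"]}

```bash
mkdir -p pics; ls; cat > h.py <<'E'
import numpy as np,cv2
from bench import env
def cam(n): 
    c=env.read_camera(n); c['position']=np.array(c['position']);c['rotation']=np.array(c['rotation']);return c
def save(c,f,box=None,s=1):
    im=c['pixels'][:,:,::-1]
    if box: u0,v0,u1,v1=box; im=im[v0:v1,u0:u1]
    if s!=1: im=cv2.resize(im,None,fx=s,fy=s,interpolation=cv2.INTER_CUBIC)
    cv2.imwrite('pics/'+f,im)
def ray(c,u,v,z):
    d=c['rotation']@np.array([(u-c['cx'])/c['fx'],(v-c['cy'])/c['fy'],1.0])
    p=c['position']; return p+d*(z-p[2])/d[2]
def proj(c,P):
    q=c['rotation'].T@(np.asarray(P,float)-c['position']); return c['fx']*q[0]/q[2]+c['cx'],c['fy']*q[1]/q[2]+c['cy']
E
python3 - <<'E'
from h import *
for n in('top','side'):
    c=cam(n); save(c,n+'0.png'); np.savez(n+'0.npz',**c); print(n,c['position'],c['rotation'].round(3).tolist(),c['fx'],c['cx'],c['cy'])
print(env.state(),env.finger_overhang)
E
```

```text
pics
top [ 0.43961759 -0.08923601  1.51010799] [-176.001, -0.836, -90.768] 610.5824506605278 317.15093461225854 238.3900244898008
side [ 0.18207929 -0.70079331  0.88617465] [-138.027, -1.178, -29.328] 465.5190645828673 316.39566470094576 243.46222549661957
{'clock': 0.1, 'qpos': array([-7.96482183e+01,  2.05925737e+01,  8.65915060e+01, -1.09867537e-03,
        7.29086849e+01, -6.59610870e+00]), 'joint_vel': array([ 0.01203199, -0.05701751, -0.1795687 , -0.00398932,  0.04036218,
       -0.06989446]), 'effort': array([-2.46934660e-04, -5.16359246e+01, -2.71408099e+01,  6.77263294e-02,
        2.76507565e-02, -3.49216020e-05]), 'tcp_pos': array([ 0.1747668 , -0.57336576,  0.23591497]), 'tool_rot': array([-1.79907729e+02, -9.61315479e-03,  1.69482064e+01]), 'contact_force': array([-0.23493863,  0.43744275, -0.54163921]), 'torque': array([ 0.01460868, -0.03068792, -0.01362895]), 'gripper_force': 0.0, 'gripper_width': 0.08761023435201794} 0.014
```

View pics/top0.png

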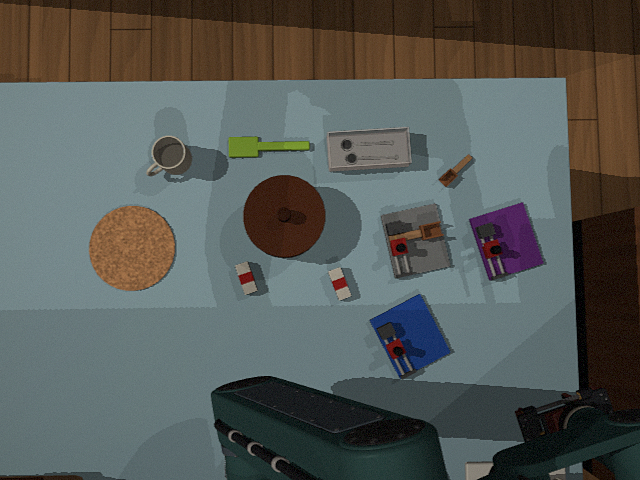

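View pics/side0.png

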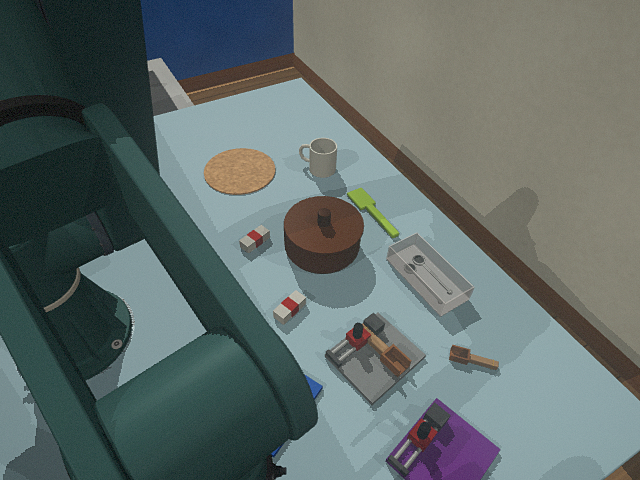

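The pictures show these candidates in the top view:
- **Clamps:** grey (418,240) is the one I want. Blue (411,336) and purple (507,242) are look-alikes.
- **Scoops:** the one in the grey clamp (428,232) is the one I want. The small loose one (457,170) is a look-alike.
- **Lid and mat:** lid knob at (285,215), cork mat at (132,248).
- **Packets:** (246,278) and (340,284). The arm may be hiding more.

Next I'll measure these and check them in one close crop.

```bash
sed -i "s/c\['rotation'\]=np.array(c\['rotation'\])/c['rotation']=Rot.from_euler('xyz',c['rotation'],degrees=True).as_matrix()/; 1a from scipy.spatial.transform import Rotation as Rot" h.py
cat >> h.py <<'E'
def blobs(c,lo,hi,amin=30):
    """HSV mask blobs: (centroid, area, minAreaRect)"""
    m=cv2.inRange(cv2.cvtColor(c['pixels'],cv2.COLOR_RGB2HSV),lo,hi)
    cs,_=cv2.findContours(m,cv2.RETR_EXTERNAL,cv2.CHAIN_APPROX_NONE)
    out=[]
    for k in cs:
        M=cv2.moments(k)
        if M['m00']>=amin: out.append(((M['m10']/M['m00'],M['m01']/M['m00']),M['m00'],cv2.minAreaRect(k),k))
    return sorted(out,key=lambda b:-b[1])
E
python3 - <<'E'
from h import *
t=cam('top'); s=cam('side')
save(t,'crop1.png',(360,190,480,300),6)
for n,c in(('top',t),('side',s)):
    print(n)
    hsv=cv2.cvtColor(c['pixels'],cv2.COLOR_RGB2HSV)
    pts={'mat':(132,248),'lid':(260,235),'packet':(241,270),'grey':(440,260),'table':(300,290),'knob':(285,215)} if n=='top' else {'mat':(240,170),'lid':(300,215)}
    print({k:hsv[v,u].tolist() for k,(u,v) in pts.items()})
    for b in blobs(c,(0,150,90),(6,255,255))+blobs(c,(174,150,90),(180,255,255)): print('red',np.round(b[0],1),b[1],ray(c,*b[0],0.026).round(3))
for p in [(0,80),(565,78),(575,400),(485,470),(285,215)]: print(p,ray(t,*p,0).round(3))
E
```

```text
top
{'mat': [13, 138, 155], 'lid': [8, 119, 60], 'packet': [21, 36, 141], 'grey': [50, 16, 93], 'table': [93, 40, 140], 'knob': [6, 163, 39]}
red [339.1 283.3] 97.5 [ 0.433 -0.164  0.026]
red [397.1 244.4] 94.0 [ 0.526 -0.307  0.026]
red [393.2 346.7] 93.5 [ 0.279 -0.292  0.026]
red [246.1 277.4] 88.5 [0.451 0.061 0.026]
red [490.3 245.9] 77.5 [ 0.519 -0.535  0.026]
side
{'mat': [16, 104, 186], 'lid': [10, 97, 97]}
red [289.3 303.4] 98.0 [ 0.436 -0.163  0.026]
red [254.  235.1] 63.0 [0.452 0.064 0.026]
(0, 80) [0.953 0.677 0.   ]
(565, 78) [ 0.946 -0.748  0.   ]
(575, 400) [ 0.14  -0.739  0.   ]
(485, 470) [-0.023 -0.512  0.   ]
(285, 215) [ 0.604 -0.034  0.   ]
```

View pics/crop1.png

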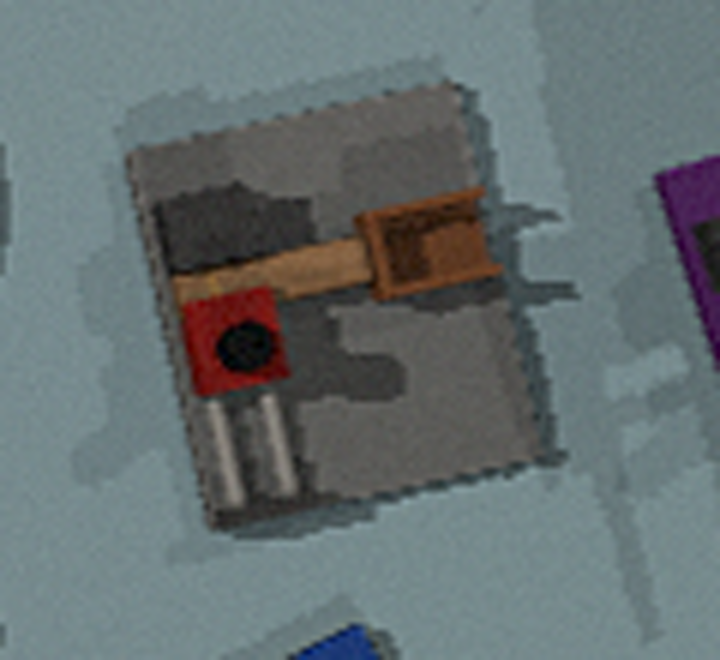

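The crop shows the grey clamp. Its dark fixed jaw is at (398,228), the red jaw with its post is at (401,248), and the 130 mm scoop has its bowl at (431,231). That matches the description.

```bash
cat > m.py <<'E'
from h import *
def circ(c,lo,hi,z):
    b=blobs(c,lo,hi,300)[0]; h=cv2.convexHull(b[3])[:,0,:]
    P=np.array([ray(c,u,v,z)[:2] for u,v in b[3][:,0,:]]).astype(np.float32)
    (x,y),r=cv2.minEnclosingCircle(P); e=cv2.fitEllipse(P); return np.round([x,y,2*r],4),np.round(e[0],4),np.round(e[1],4)
def packets(c,z=0.026):
    """white+red blobs -> rect on top plane: centre, long axis yaw, dims"""
    out=[]
    for b in blobs(c,(0,150,90),(6,255,255),20)+blobs(c,(174,150,90),(180,255,255),20):
        out.append((np.round(b[0],1),b[1]))
    return out
E
python3 - <<'E'
from m import *
t=cam('top'); s=cam('side')
print('lid top',circ(t,(2,60,20),(12,255,110),.088)); 
print('mat top',circ(t,(8,90,100),(20,255,255),.005)); print('mat side',circ(s,(8,60,110),(24,255,255),.005))
C=[ray(t,u,v,.012)[:2] for u,v in [(381.7,215.3),(436.3,203.8),(453.3,266.3),(394.7,278)]]
C=np.array(C);print('clamp',C.round(3).tolist(),C.mean(0),[np.linalg.norm(C[i]-C[i-1]).round(3) for i in range(4)])
print('x yaw', np.degrees(np.arctan2(*((C[0]+C[1]-C[2]-C[3])[::-1]))),'y yaw',np.degrees(np.arctan2(*((C[0]-C[1]+C[3]-C[2])[::-1]))))
print('post',ray(t,401.2,247.8,.074)); print('post side',ray(s,357.5,328,.074))
print('knob top',ray(t,284.5,214.5,.124),'side',ray(s,324,211,.124))
# packets
for n,c in(('t',t),('s',s)):
    for (u,v) in ([(246.1,277.4),(339.1,283.3)] if n=='t' else [(254,235.1),(289.3,303.4)]):
        hsv=cv2.cvtColor(c['pixels'],cv2.COLOR_RGB2HSV); m=cv2.inRange(hsv,(8,10,90),(40,110,255))|cv2.inRange(hsv,(0,150,60),(6,255,255))|cv2.inRange(hsv,(174,150,60),(180,255,255))
        w=np.zeros_like(m); u0,v0=int(u),int(v); w[v0-30:v0+30,u0-30:u0+30]=m[v0-30:v0+30,u0-30:u0+30]
        w=cv2.morphologyEx(w,cv2.MORPH_CLOSE,np.ones((3,3)))
        k=max(cv2.findContours(w,0,1)[0],key=cv2.contourArea)
        P=np.array([ray(c,a,b,.026)[:2] for a,b in k[:,0,:]],np.float32)*1000
        print(n,cv2.minAreaRect(P))
E
```

```text
lid top (array([ 0.371 , -0.8292,  0.4807]), array([ 0.3905, -0.8006]), array([0.1337, 0.5272]))
mat top (array([0.5277, 0.3438, 0.21  ]), array([0.5276, 0.3438]), array([0.2064, 0.207 ]))
mat side (array([0.5293, 0.3441, 0.2135]), array([0.5295, 0.3454]), array([0.2055, 0.2071]))
clamp [[0.599, -0.273], [0.626, -0.409], [0.471, -0.447], [0.444, -0.301]] [ 0.53523283 -0.35736021] [np.float64(0.158), np.float64(0.139), np.float64(0.16), np.float64(0.148)]
x yaw 12.099496010357885 y yaw 100.83683294291781
post [ 0.51502008 -0.30962134  0.074     ]
post side [ 0.51518311 -0.31168933  0.074     ]
knob top [ 0.59178149 -0.03703526  0.124     ] side [ 0.59767751 -0.02956296  0.124     ]
t ((450.1635437011719, 61.86107635498047), (75.28588104248047, 32.676727294921875), 18.983327865600586)
t ((433.0933837890625, -164.239990234375), (75.9017333984375, 32.07937240600586), 20.458431243896484)
s ((448.775390625, 54.486534118652344), (87.6528091430664, 47.94540786743164), 18.90726089477539)
s ((432.1838073730469, -169.29867553710938), (85.54331970214844, 41.84415054321289), 20.474143981933594)
```

```bash
cat >> m.py <<'E'
def plan(x,y,z,yaw=None):
    """turn first, then shifts in the new tool frame: totals in row units"""
    st=env.state(); p=st['tcp_pos']; y0=st['tool_rot'][2]
    if yaw is None: yaw=y0
    a=np.radians(yaw); d=np.array([x,y,z])-p
    print('at',p.round(4),'yaw',round(y0,2),'| roll',round((y0-yaw)/6,2),'tx',round((d[0]*np.cos(a)+d[1]*np.sin(a))/.04,2),'ty',round((d[0]*np.sin(a)-d[1]*np.cos(a))/.04,2),'tz',round(-d[2]/.04,2))
E
python3 - <<'E'
from m import *
t=cam('top')
for b in blobs(t,(2,60,20),(12,255,110),300):
    if 240<b[0][0]<330 and 180<b[0][1]<250:
        P=np.array([ray(t,u,v,.088)[:2] for u,v in b[3][:,0,:]]).astype(np.float32)
        print('lid',cv2.minEnclosingCircle(P),cv2.fitEllipse(P))
m=cv2.inRange(cv2.cvtColor(t['pixels'],cv2.COLOR_RGB2HSV),(0,0,0),(180,255,44)); m[:205]=0;m[226:]=0;m[:,:272]=0;m[:,300:]=0
k=max(cv2.findContours(m,0,1)[0],key=cv2.contourArea); print(cv2.minEnclosingCircle(k),cv2.boundingRect(k))
plan(.595,-.037,.236,env.state()['tool_rot'][2])
E
```

```text
lid ((0.5930481553077698, -0.033771343529224396), 0.09691239893436432) ((0.5934531092643738, -0.03421958535909653), (0.18865565955638885, 0.1905386745929718), 94.61149597167969)
((288.0, 217.5), 12.777032852172852) (277, 207, 23, 18)
at [ 0.1749 -0.5738  0.2364] yaw 16.95 | roll 0.0 tx 13.96 ty -9.77 tz 0.01
```

Emit:
step_arm --increments '[{"tx": 0.7, "ty": -0.49}, {"tx": 0.7, "ty": -0.49}, {"tx": 0.7, "ty": -0.49}, {"tx": 0.7, "ty": -0.49}, {"tx": 0.7, "ty": -0.49}, {"tx": 0.7, "ty": -0.49}, {"tx": 0.7, "ty": -0.49}, {"tx": 0.7, "ty": -0.49}, {"tx": 0.7, "ty": -0.49}, {"tx": 0.7, "ty": -0.49}, {"tx": 0.7, "ty": -0.49}, {"tx": 0.7, "ty": -0.49}, {"tx": 0.7, "ty": -0.49}, {"tx": 0.7, "ty": -0.49}, {"tx": 0.7, "ty": -0.49}, {"tx": 0.7, "ty": -0.49}, {"tx": 0.7, "ty": -0.49}, {"tx": 0.7, "ty": -0.49}, {"tx": 0.7, "ty": -0.49}, {"tx": 0.7, "ty": -0.49}]' --hand 1

```text
invalid input
```

```bash
python3 - <<'E'
from m import *
plan(.593,-.034,.108)
t=cam('top'); save(t,'top1.png'); s=cam('side'); save(s,'side1.png')
for n,c in(('t',t),('s',s)):
    for b in blobs(c,(0,150,90),(6,255,255))+blobs(c,(174,150,90),(180,255,255)): print(n,np.round(b[0],1),b[1],ray(c,*b[0],0.026).round(3))
E
```

```text
at [ 0.1749 -0.5738  0.2364] yaw 16.95 | roll 0.0 tx 13.93 ty -9.86 tz 3.21
t [396.5 244.9] 94.5 [ 0.525 -0.306  0.026]
t [339.2 283.4] 94.0 [ 0.433 -0.164  0.026]
t [245.7 277.7] 92.0 [0.45  0.062 0.026]
t [393.2 346.3] 89.0 [ 0.28  -0.292  0.026]
t [490.4 245.9] 80.5 [ 0.519 -0.536  0.026]
s [289.3 303.4] 99.0 [ 0.436 -0.163  0.026]
s [253.7 234.9] 58.0 [0.452 0.065 0.026]
s [415.9 427.1] 33.5 [ 0.515 -0.518  0.026]
```

View pics/top1.png

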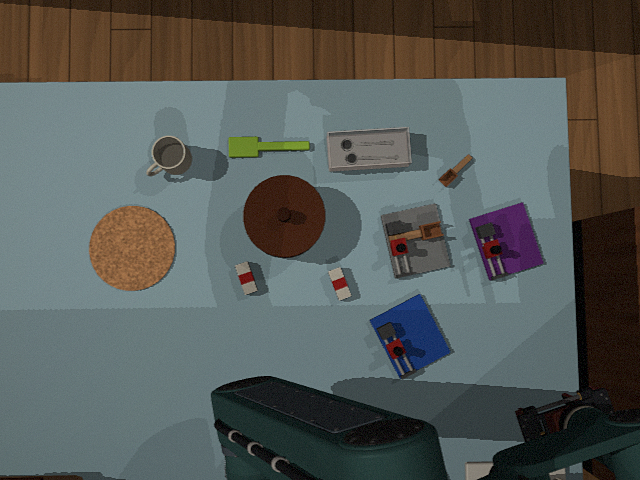

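View pics/side1.png

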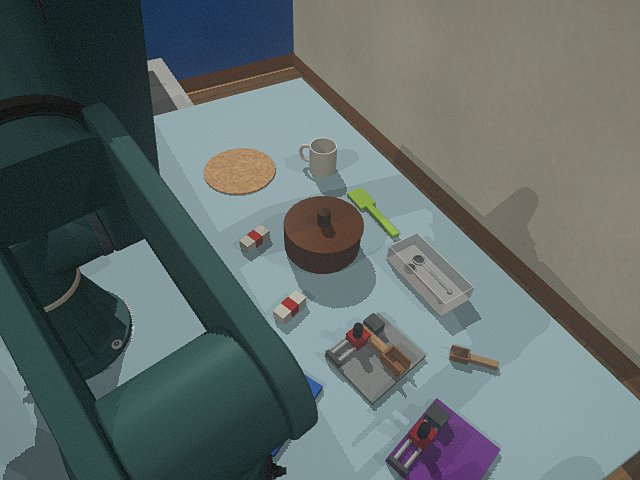

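The move was refused as "invalid input", so both pictures show the same scene as before: the lid knob at (285,215), and packets at (246,278) and (339,283). I'll resend it with every key in each row.

Emit:
step_arm --increments '[{"tx": 0.7, "ty": -0.49, "tz": 0, "roll": 0}, {"tx": 0.7, "ty": -0.49, "tz": 0, "roll": 0}, {"tx": 0.7, "ty": -0.49, "tz": 0, "roll": 0}, {"tx": 0.7, "ty": -0.49, "tz": 0, "roll": 0}, {"tx": 0.7, "ty": -0.49, "tz": 0, "roll": 0}, {"tx": 0.7, "ty": -0.49, "tz": 0, "roll": 0}, {"tx": 0.7, "ty": -0.49, "tz": 0, "roll": 0}, {"tx": 0.7, "ty": -0.49, "tz": 0, "roll": 0}, {"tx": 0.7, "ty": -0.49, "tz": 0, "roll": 0}, {"tx": 0.7, "ty": -0.49, "tz": 0, "roll": 0}, {"tx": 0.7, "ty": -0.49, "tz": 0, "roll": 0}, {"tx": 0.7, "ty": -0.49, "tz": 0, "roll": 0}, {"tx": 0.7, "ty": -0.49, "tz": 0, "roll": 0}, {"tx": 0.7, "ty": -0.49, "tz": 0, "roll": 0}, {"tx": 0.7, "ty": -0.49, "tz": 0, "roll": 0}, {"tx": 0.7, "ty": -0.49, "tz": 0, "roll": 0}, {"tx": 0.7, "ty": -0.49, "tz": 0, "roll": 0}, {"tx": 0.7, "ty": -0.49, "tz": 0, "roll": 0}, {"tx": 0.7, "ty": -0.49, "tz": 0, "roll": 0}, {"tx": 0.7, "ty": -0.49, "tz": 0, "roll": 0}]'

```text
clock: 2.12
tcp_pos: [0.5972, -0.0341, 0.2368]
tool_rot: [180.0, -0.0, 17.0]
contact_force: [0.8, -0.5, -0.0]
gripper_width: 0.0878
gripper_force: 0.0
```

```bash
python3 - <<'E'
from m import *
plan(.593,-.034,.108)
t=cam('top'); save(t,'top2.png'); s=cam('side'); save(s,'side2.png')
for n,c in(('t',t),('s',s)):
    for b in blobs(c,(0,150,90),(6,255,255))+blobs(c,(174,150,90),(180,255,255)): print(n,np.round(b[0],1),b[1],ray(c,*b[0],0.026).round(3))
E
```

```text
at [ 0.5972 -0.0341  0.2368] yaw 16.96 | roll 0.0 tx -0.1 ty -0.03 tz 3.22
t [393.1 347.2] 102.0 [ 0.278 -0.292  0.026]
t [339.2 283.3] 97.5 [ 0.433 -0.164  0.026]
t [245.9 277.6] 95.0 [0.45  0.061 0.026]
s [289.2 303.3] 96.5 [ 0.436 -0.162  0.026]
s [254.4 379.7] 63.5 [ 0.293 -0.291  0.026]
s [254.2 235.2] 59.0 [0.452 0.064 0.026]
```

View pics/top2.png

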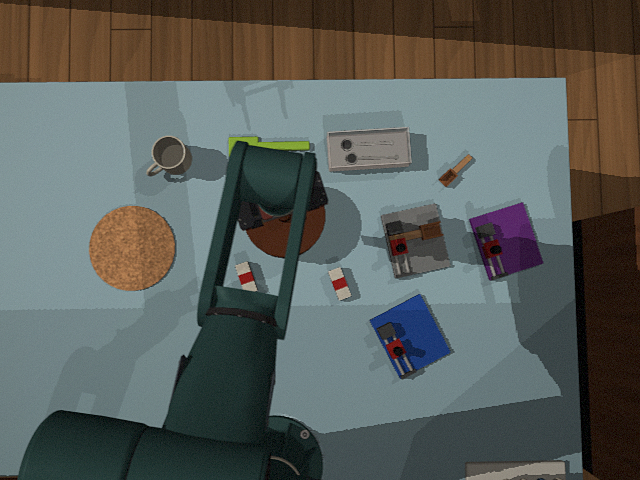

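View pics/side2.png

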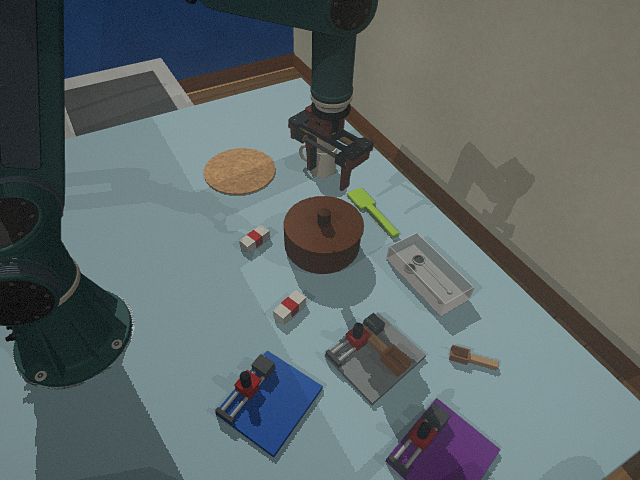

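The whole reachable area is now in view. There are two packets: top view (246,278) and (339,283), side view (254,235) and (289,303). The gripper hangs above the knob, so I'll descend.

Emit:
step_arm --increments '[{"tx": -0.1, "ty": -0.03, "tz": 0.5, "roll": 0}, {"tx": 0, "ty": 0, "tz": 0.7, "roll": 0}, {"tx": 0, "ty": 0, "tz": 0.7, "roll": 0}, {"tx": 0, "ty": 0, "tz": 0.6, "roll": 0}, {"tx": 0, "ty": 0, "tz": 0.4, "roll": 0}, {"tx": 0, "ty": 0, "tz": 0.3, "roll": 0}, {"tx": 0, "ty": 0, "tz": 0, "roll": 0}]'

```text
clock: 2.8
tcp_pos: [0.5896, -0.0361, 0.1061]
tool_rot: [-179.9, 0.3, 16.9]
contact_force: [-0.4, 0.3, -0.9]
gripper_width: 0.0877
gripper_force: 0.0
```

Emit:
step_arm --increments '[{"tx": 0, "ty": 0, "tz": 0, "roll": 0}, {"tx": 0, "ty": 0, "tz": 0, "roll": 0}, {"tx": 0, "ty": 0, "tz": 0, "roll": 0}, {"tx": 0, "ty": 0, "tz": 0, "roll": 0}, {"tx": 0, "ty": 0, "tz": 0, "roll": 0}, {"tx": 0, "ty": 0, "tz": 0, "roll": 0}, {"tx": 0, "ty": 0, "tz": 0, "roll": 0}, {"tx": 0, "ty": 0, "tz": 0, "roll": 0}]' --hand 0 --grip_force 40

```text
clock: 3.47
tcp_pos: [0.5922, -0.0357, 0.1089]
tool_rot: [180.0, -0.0, 17.0]
contact_force: [0.7, 0.2, 0.2]
gripper_width: 0.0382
gripper_force: 0.0
```

Emit:
step_arm --increments '[{"tx": 0, "ty": 0, "tz": 0, "roll": 0}, {"tx": 0, "ty": 0, "tz": 0, "roll": 0}, {"tx": 0, "ty": 0, "tz": 0, "roll": 0}, {"tx": 0, "ty": 0, "tz": 0, "roll": 0}, {"tx": 0, "ty": 0, "tz": 0, "roll": 0}, {"tx": 0, "ty": 0, "tz": 0, "roll": 0}]'

```text
clock: 3.97
tcp_pos: [0.5919, -0.0353, 0.1087]
tool_rot: [-180.0, 0.0, 16.9]
contact_force: [-1.1, 3.6, 3.5]
gripper_width: 0.0316
gripper_force: 40.0
```

Emit:
step_arm --increments '[{"tx": 0, "ty": 0, "tz": -0.2, "roll": 0}, {"tx": 0, "ty": 0, "tz": -0.4, "roll": 0}, {"tx": 0, "ty": 0, "tz": -0.5, "roll": 0}, {"tx": 0, "ty": 0, "tz": -0.5, "roll": 0}, {"tx": 0, "ty": 0, "tz": -0.4, "roll": 0}, {"tx": 0, "ty": 0, "tz": 0, "roll": 0}, {"tx": 0, "ty": 0, "tz": 0, "roll": 0}]'

```text
clock: 4.55
tcp_pos: [0.5926, -0.0363, 0.1892]
tool_rot: [179.9, -0.1, 16.9]
contact_force: [-0.8, 0.8, -3.8]
gripper_width: 0.0313
gripper_force: 40.0
```

```bash
python3 - <<'E'
from m import *
print(env.state()['contact_force'],env.state()['gripper_width'])
plan(.528,.344,.190)
E
```

```text
[-0.79598279  0.76546118 -3.82245382] 0.03125969157137497
at [ 0.5926 -0.0363  0.1892] yaw 16.95 | roll 0.0 tx 1.23 ty -9.56 tz -0.02
```

Emit:
step_arm --increments '[{"tx": 0.05, "ty": -0.3, "tz": 0, "roll": 0}, {"tx": 0.08, "ty": -0.6, "tz": 0, "roll": 0}, {"tx": 0.08, "ty": -0.6, "tz": 0, "roll": 0}, {"tx": 0.08, "ty": -0.6, "tz": 0, "roll": 0}, {"tx": 0.08, "ty": -0.6, "tz": 0, "roll": 0}, {"tx": 0.08, "ty": -0.6, "tz": 0, "roll": 0}, {"tx": 0.08, "ty": -0.6, "tz": 0, "roll": 0}, {"tx": 0.08, "ty": -0.6, "tz": 0, "roll": 0}, {"tx": 0.08, "ty": -0.6, "tz": 0, "roll": 0}, {"tx": 0.08, "ty": -0.6, "tz": 0, "roll": 0}, {"tx": 0.08, "ty": -0.6, "tz": 0, "roll": 0}, {"tx": 0.08, "ty": -0.6, "tz": 0, "roll": 0}, {"tx": 0.08, "ty": -0.6, "tz": 0, "roll": 0}, {"tx": 0.08, "ty": -0.6, "tz": 0, "roll": 0}, {"tx": 0.08, "ty": -0.6, "tz": 0, "roll": 0}, {"tx": 0.08, "ty": -0.6, "tz": 0, "roll": 0}, {"tx": 0, "ty": -0.26, "tz": 0, "roll": 0}, {"tx": 0, "ty": 0, "tz": 0, "roll": 0}, {"tx": 0, "ty": 0, "tz": 0, "roll": 0}]'

```text
clock: 6.13
tcp_pos: [0.5272, 0.3445, 0.1873]
tool_rot: [179.9, 0.1, 17.0]
contact_force: [-0.2, -0.1, -4.0]
gripper_width: 0.0314
gripper_force: 40.0
```

```bash
python3 - <<'E'
from m import *
plan(.528,.344,.042)
E
```

```text
at [0.5272 0.3445 0.1873] yaw 17.04 | roll 0.0 tx 0.02 ty 0.02 tz 3.63
```

Emit:
step_arm --increments '[{"tx": 0, "ty": 0, "tz": 0.4, "roll": 0}, {"tx": 0, "ty": 0, "tz": 0.6, "roll": 0}, {"tx": 0, "ty": 0, "tz": 0.6, "roll": 0}, {"tx": 0, "ty": 0, "tz": 0.6, "roll": 0}, {"tx": 0, "ty": 0, "tz": 0.5, "roll": 0}, {"tx": 0, "ty": 0, "tz": 0.4, "roll": 0}, {"tx": 0, "ty": 0, "tz": 0.3, "roll": 0}, {"tx": 0, "ty": 0, "tz": 0.12, "roll": 0}, {"tx": 0, "ty": 0, "tz": 0.06, "roll": 0}, {"tx": 0, "ty": 0, "tz": 0, "roll": 0}, {"tx": 0, "ty": 0, "tz": 0, "roll": 0}]'

```text
clock: 7.05
tcp_pos: [0.5292, 0.3448, 0.0464]
tool_rot: [-180.0, -0.1, 16.9]
contact_force: [-1.0, -0.5, -3.5]
gripper_width: 0.0317
gripper_force: 40.0
```

Emit:
step_arm --increments '[{"tx": 0, "ty": 0, "tz": 0.06, "roll": 0}, {"tx": 0, "ty": 0, "tz": 0.05, "roll": 0}, {"tx": 0, "ty": 0, "tz": 0, "roll": 0}, {"tx": 0, "ty": 0, "tz": 0, "roll": 0}, {"tx": 0, "ty": 0, "tz": 0, "roll": 0}]'

```text
clock: 7.47
tcp_pos: [0.5285, 0.3448, 0.0413]
tool_rot: [-180.0, -0.0, 17.0]
contact_force: [-0.2, -0.6, -3.4]
gripper_width: 0.0314
gripper_force: 40.0
```

Emit:
step_arm --increments '[{"tx": 0, "ty": 0, "tz": 0.03, "roll": 0}, {"tx": 0, "ty": 0, "tz": 0.03, "roll": 0}, {"tx": 0, "ty": 0, "tz": 0, "roll": 0}, {"tx": 0, "ty": 0, "tz": 0, "roll": 0}, {"tx": 0, "ty": 0, "tz": 0, "roll": 0}]'

```text
clock: 7.88
tcp_pos: [0.5287, 0.3448, 0.0405]
tool_rot: [-180.0, -0.1, 17.0]
contact_force: [-3.6, -2.0, 10.0]
gripper_width: 0.0318
gripper_force: 40.0
```

Emit:
step_arm --increments '[{"tx": 0, "ty": 0, "tz": -0.02, "roll": 0}, {"tx": 0, "ty": 0, "tz": 0, "roll": 0}, {"tx": 0, "ty": 0, "tz": 0, "roll": 0}, {"tx": 0, "ty": 0, "tz": 0, "roll": 0}, {"tx": 0, "ty": 0, "tz": 0, "roll": 0}, {"tx": 0, "ty": 0, "tz": 0, "roll": 0}, {"tx": 0, "ty": 0, "tz": 0, "roll": 0}]' --hand 1

```text
clock: 8.47
tcp_pos: [0.5284, 0.3447, 0.0394]
tool_rot: [-180.0, 0.0, 16.9]
contact_force: [0.6, 0.0, -0.6]
gripper_width: 0.0748
gripper_force: 0.0
```

Emit:
step_arm --increments '[{"tx": 0, "ty": 0, "tz": -0.5, "roll": 0}, {"tx": 0, "ty": 0, "tz": -0.9, "roll": 0}, {"tx": 0, "ty": 0, "tz": -0.9, "roll": 0}, {"tx": 0, "ty": 0, "tz": -0.9, "roll": 0}, {"tx": 0, "ty": 0, "tz": -0.8, "roll": 0}, {"tx": 0, "ty": 0, "tz": 0, "roll": -1}, {"tx": 0, "ty": 0, "tz": 0, "roll": -1}, {"tx": 0, "ty": 0, "tz": 0, "roll": -1}, {"tx": 0, "ty": 0, "tz": 0, "roll": -1}, {"tx": 0, "ty": 0, "tz": 0, "roll": -1}, {"tx": 0, "ty": 0, "tz": 0, "roll": -1}, {"tx": 0, "ty": 0, "tz": 0, "roll": -1}, {"tx": 0, "ty": 0, "tz": 0, "roll": -1}, {"tx": 0, "ty": 0, "tz": 0, "roll": -1}, {"tx": 0, "ty": 0, "tz": 0, "roll": -1}, {"tx": 0, "ty": 0, "tz": 0, "roll": -1}, {"tx": 0, "ty": 0, "tz": 0, "roll": -1}, {"tx": 0, "ty": 0, "tz": 0, "roll": -1}, {"tx": 0, "ty": 0, "tz": 0, "roll": -1}, {"tx": 0, "ty": 0, "tz": 0, "roll": 0}]'

```text
clock: 10.13
tcp_pos: [0.5283, 0.3446, 0.1993]
tool_rot: [-180.0, 0.0, 101.2]
contact_force: [0.5, -0.6, 0.5]
gripper_width: 0.0879
gripper_force: 0.0
```

```bash
python3 - <<'E'
from m import *
plan(.515,-.3105,.20)
t=cam('top')
hsv=cv2.cvtColor(t['pixels'],cv2.COLOR_RGB2HSV)
# lid on mat (plate top z .020) and crock rim now open
for b in blobs(t,(2,60,15),(12,255,110),300): print(np.round(b[0],1),b[1])
# dark post top in red jaw
m=cv2.inRange(hsv,(0,0,0),(180,255,40)); w=np.zeros_like(m); w[236:262,388:414]=m[236:262,388:414]
k=max(cv2.findContours(w,0,1)[0],key=cv2.contourArea);print(cv2.contourArea(k),cv2.minEnclosingCircle(k),ray(t,*cv2.minEnclosingCircle(k)[0],.074))
save(t,'top3.png')
E
```

```text
at [0.5283 0.3446 0.1993] yaw 101.16 | roll 0.0 tx -16.0 ty -3.5 tz -0.02
[613.2 336.8] 11945.5
[283.  216.8] 4875.0
[136.4 244.8] 3901.0
48.0 ((400.5, 247.5), 4.527792930603027) [ 0.51574985 -0.30798209  0.074     ]
```

View pics/top3.png

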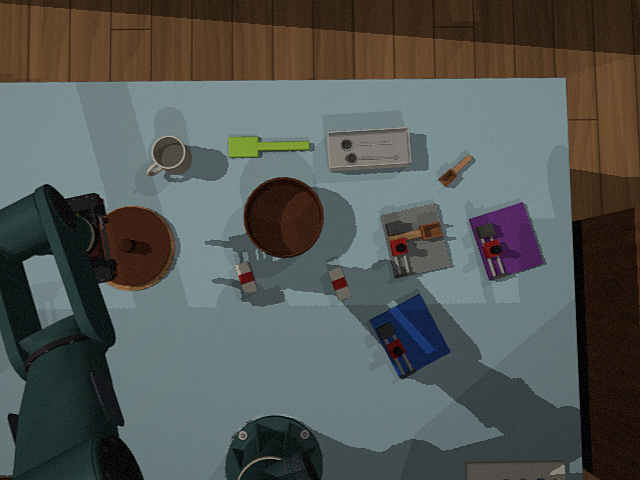

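The lid lies on the mat, knob up, at about (136,245). The crock is open and empty at (284,217). Next is the clamp post.

Emit:
step_arm --increments '[{"tx": -0.5, "ty": -0.1, "tz": 0, "roll": 0}, {"tx": -0.85, "ty": -0.19, "tz": 0, "roll": 0}, {"tx": -0.85, "ty": -0.19, "tz": 0, "roll": 0}, {"tx": -0.85, "ty": -0.19, "tz": 0, "roll": 0}, {"tx": -0.85, "ty": -0.19, "tz": 0, "roll": 0}, {"tx": -0.85, "ty": -0.19, "tz": 0, "roll": 0}, {"tx": -0.85, "ty": -0.19, "tz": 0, "roll": 0}, {"tx": -0.85, "ty": -0.19, "tz": 0, "roll": 0}, {"tx": -0.85, "ty": -0.19, "tz": 0, "roll": 0}, {"tx": -0.85, "ty": -0.19, "tz": 0, "roll": 0}, {"tx": -0.85, "ty": -0.19, "tz": 0, "roll": 0}, {"tx": -0.85, "ty": -0.19, "tz": 0, "roll": 0}, {"tx": -0.85, "ty": -0.19, "tz": 0, "roll": 0}, {"tx": -0.85, "ty": -0.19, "tz": 0, "roll": 0}, {"tx": -0.85, "ty": -0.19, "tz": 0, "roll": 0}, {"tx": -0.85, "ty": -0.19, "tz": 0, "roll": 0}, {"tx": -0.85, "ty": -0.19, "tz": 0, "roll": 0}, {"tx": -0.85, "ty": -0.19, "tz": 0, "roll": 0}, {"tx": -0.85, "ty": -0.19, "tz": 0, "roll": 0}, {"tx": -0.3, "ty": 0, "tz": 0, "roll": 0}]'

```text
clock: 11.85
tcp_pos: [0.5123, -0.3193, 0.1996]
tool_rot: [180.0, 0.2, 100.6]
contact_force: [1.5, 0.1, 0.2]
gripper_width: 0.0881
gripper_force: 0.0
```

```bash
python3 - <<'E'
from m import *
plan(.515,-.3095,.059)
t=cam('top')
for b in blobs(t,(2,60,15),(12,255,110),300):
    if 500<b[1] and b[0][0]<330:
        z=.08 if b[0][0]>230 else .020
        P=np.array([ray(t,u,v,z)[:2] for u,v in b[3][:,0,:]]).astype(np.float32)
        print(z,cv2.minEnclosingCircle(P),cv2.fitEllipse(P))
E
```

```text
at [ 0.5123 -0.3193  0.1996] yaw 100.59 | roll 0.0 tx 0.23 ty 0.11 tz 3.51
0.08 ((0.5910319685935974, -0.031904321163892746), 0.0952337458729744) ((0.5916473269462585, -0.032302603125572205), (0.1845443993806839, 0.18726277351379395), 109.86616516113281)
0.02 ((0.529194712638855, 0.34190434217453003), 0.09860053658485413) ((0.530773937702179, 0.34312158823013306), (0.18988673388957977, 0.19128566980361938), 117.44929504394531)
```

Emit:
step_arm --increments '[{"tx": 0.1, "ty": 0.05, "tz": 0.5, "roll": 0}, {"tx": 0, "ty": 0, "tz": 0.8, "roll": 0}, {"tx": 0, "ty": 0, "tz": 0.5, "roll": 0}, {"tx": 0, "ty": 0, "tz": 0, "roll": 0}, {"tx": 0, "ty": 0, "tz": 0, "roll": 0}]'

```text
clock: 12.32
tcp_pos: [0.513, -0.3082, 0.1267]
tool_rot: [-179.9, -0.2, 100.9]
contact_force: [-0.5, 0.2, 0.8]
gripper_width: 0.0878
gripper_force: 0.0
```

```bash
python3 - <<'E'
from m import *
plan(.515,-.3095,.059)
E
```

```text
at [ 0.513  -0.3082  0.1267] yaw 100.91 | roll 0.0 tx -0.04 ty 0.04 tz 1.69
```

Emit:
step_arm --increments '[{"tx": -0.04, "ty": 0.04, "tz": 0.5, "roll": 0}, {"tx": 0, "ty": 0, "tz": 0.6, "roll": 0}, {"tx": 0, "ty": 0, "tz": 0.4, "roll": 0}, {"tx": 0, "ty": 0, "tz": 0.17, "roll": 0}, {"tx": 0, "ty": 0, "tz": 0, "roll": 0}, {"tx": 0, "ty": 0, "tz": 0, "roll": 0}]'

```text
clock: 12.82
tcp_pos: [0.5165, -0.3115, 0.0619]
tool_rot: [179.9, 0.1, 100.9]
contact_force: [0.0, 0.3, 0.1]
gripper_width: 0.0883
gripper_force: 0.0
```

Emit:
step_arm --increments '[{"tx": 0, "ty": 0, "tz": 0, "roll": 0}, {"tx": 0, "ty": 0, "tz": 0, "roll": 0}, {"tx": 0, "ty": 0, "tz": 0, "roll": 0}, {"tx": 0, "ty": 0, "tz": 0, "roll": 0}, {"tx": 0, "ty": 0, "tz": 0, "roll": 0}, {"tx": 0, "ty": 0, "tz": 0, "roll": 0}, {"tx": 0, "ty": 0, "tz": 0, "roll": 0}, {"tx": 0, "ty": 0, "tz": 0, "roll": 0}, {"tx": 0, "ty": 0, "tz": 0, "roll": 0}, {"tx": 0, "ty": 0, "tz": 0, "roll": 0}, {"tx": 0, "ty": 0, "tz": 0, "roll": 0}, {"tx": 0, "ty": 0, "tz": 0, "roll": 0}, {"tx": 0, "ty": 0, "tz": 0, "roll": 0}, {"tx": 0, "ty": 0, "tz": 0, "roll": 0}]' --hand 0 --grip_force 30

```text
clock: 13.98
tcp_pos: [0.5162, -0.3112, 0.0606]
tool_rot: [179.9, 0.0, 100.9]
contact_force: [3.8, 0.7, -3.2]
gripper_width: 0.0197
gripper_force: 30.0
```

Emit:
step_arm --increments '[{"tx": 0, "ty": -0.1, "tz": 0, "roll": 0}, {"tx": 0, "ty": -0.15, "tz": 0, "roll": 0}, {"tx": 0, "ty": -0.15, "tz": 0, "roll": 0}, {"tx": 0, "ty": -0.15, "tz": 0, "roll": 0}, {"tx": 0, "ty": -0.15, "tz": 0, "roll": 0}, {"tx": 0, "ty": -0.15, "tz": 0, "roll": 0}, {"tx": 0, "ty": -0.15, "tz": 0, "roll": 0}, {"tx": 0, "ty": -0.07, "tz": 0, "roll": 0}, {"tx": 0, "ty": 0, "tz": 0, "roll": 0}, {"tx": 0, "ty": 0, "tz": 0, "roll": 0}, {"tx": 0, "ty": 0, "tz": 0, "roll": 0}]'

```text
clock: 14.9
tcp_pos: [0.4736, -0.32, 0.0606]
tool_rot: [180.0, 0.0, 100.9]
contact_force: [5.1, -2.3, -6.2]
gripper_width: 0.0193
gripper_force: 30.0
```

Emit:
step_arm --increments '[{"tx": 0, "ty": 0, "tz": 0, "roll": 0}, {"tx": 0, "ty": 0, "tz": 0, "roll": 0}, {"tx": 0, "ty": 0, "tz": 0, "roll": 0}, {"tx": 0, "ty": 0, "tz": 0, "roll": 0}, {"tx": 0, "ty": 0, "tz": 0, "roll": 0}]' --hand 0.6

```text
clock: 15.32
tcp_pos: [0.4731, -0.3193, 0.0607]
tool_rot: [-180.0, -0.0, 100.9]
contact_force: [-0.3, 0.1, -0.6]
gripper_width: 0.0494
gripper_force: 0.0
```

Emit:
step_arm --increments '[{"tx": 0, "ty": 0, "tz": -0.5, "roll": 0}, {"tx": 0, "ty": 0, "tz": -0.8, "roll": 0}, {"tx": 0, "ty": -0.5, "tz": -0.8, "roll": 0}, {"tx": 0, "ty": -0.8, "tz": -0.4, "roll": 0}, {"tx": 0, "ty": -0.8, "tz": 0, "roll": 0}, {"tx": 0, "ty": -0.6, "tz": 0, "roll": 0}, {"tx": 0, "ty": 0, "tz": 0, "roll": 0}, {"tx": 0, "ty": 0, "tz": 0, "roll": 0}]'

```text
clock: 15.98
tcp_pos: [0.3666, -0.3399, 0.1609]
tool_rot: [180.0, -0.0, 100.8]
contact_force: [0.3, -0.9, 0.3]
gripper_width: 0.0525
gripper_force: 0.0
```

```bash
python3 - <<'E'
from m import *
plan(.55,-.35,.16)
t=cam('top'); save(t,'crop4.png',(360,190,480,300),6)
for b in blobs(t,(8,110,90),(20,255,255),30):
    if 380<b[0][0]<450 and 200<b[0][1]<280: print(np.round(b[0],1),b[1],b[2],[ray(t,*q,.035)[:2].round(3).tolist() for q in cv2.boxPoints(b[2])])
E
```

```text
at [ 0.3666 -0.3399  0.1609] yaw 100.82 | roll 0.0 tx -1.11 ty 4.46 tz 0.02
[415.1 234.4] 303.0 ((414.87646484375, 233.69412231445312), (14.534341812133789, 52.82257080078125), 77.47119140625) [[0.555, -0.283], [0.582, -0.41], [0.547, -0.416], [0.521, -0.29]]
```

View pics/crop4.png

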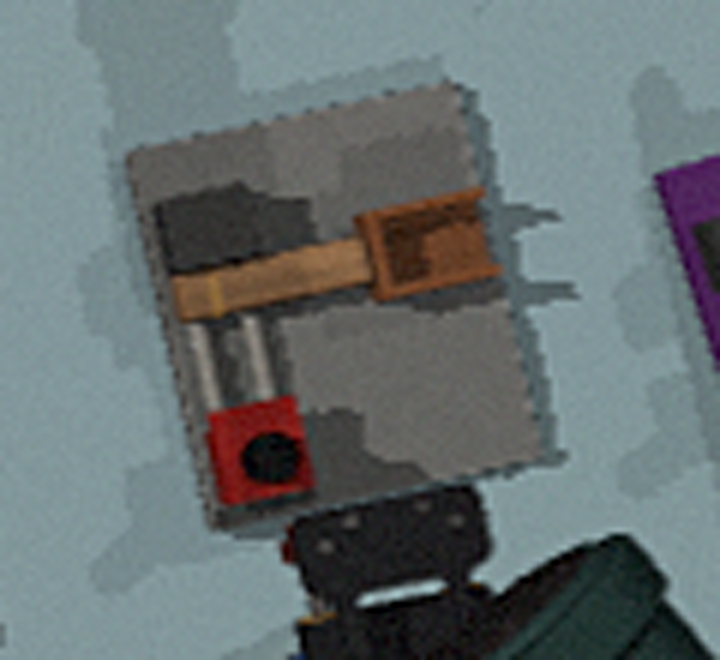

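The jaw is wide open, with the post now at about (405,266), and the scoop is free. Its handle end is at (389,240) and its bowl end at (442,229), a length of about 129 mm, which matches. I'll move over the handle.

Emit:
step_arm --increments '[{"tx": 0, "ty": 0, "tz": 0, "roll": -0.16}, {"tx": -0.1, "ty": 0.5, "tz": 0, "roll": 0}, {"tx": -0.15, "ty": 0.8, "tz": 0, "roll": 0}, {"tx": -0.2, "ty": 0.9, "tz": 0, "roll": 0}, {"tx": -0.2, "ty": 0.9, "tz": 0, "roll": 0}, {"tx": -0.2, "ty": 0.8, "tz": 0, "roll": 0}, {"tx": -0.1, "ty": 0.55, "tz": 0, "roll": 0}, {"tx": 0, "ty": 0, "tz": 0.5, "roll": 0}, {"tx": 0, "ty": 0, "tz": 0.5, "roll": 0}, {"tx": 0, "ty": 0, "tz": 0.3, "roll": 0}, {"tx": 0, "ty": 0, "tz": 0, "roll": 0}, {"tx": 0, "ty": 0, "tz": 0, "roll": 0}, {"tx": 0, "ty": 0, "tz": 0, "roll": 0}]'

```text
clock: 17.12
tcp_pos: [0.5501, -0.3406, 0.1093]
tool_rot: [180.0, 0.0, 101.9]
contact_force: [0.2, 0.9, -0.5]
gripper_width: 0.0531
gripper_force: 0.0
```

```bash
python3 - <<'E'
from m import *
plan(.550,-.344,.029)
E
```

```text
at [ 0.5501 -0.3406  0.1093] yaw 101.93 | roll 0.0 tx -0.08 ty -0.02 tz 2.01
```

Emit:
step_arm --increments '[{"tx": -0.08, "ty": -0.02, "tz": 0.4, "roll": 0}, {"tx": 0, "ty": 0, "tz": 0.6, "roll": 0}, {"tx": 0, "ty": 0, "tz": 0.5, "roll": 0}, {"tx": 0, "ty": 0, "tz": 0.3, "roll": 0}, {"tx": 0, "ty": 0, "tz": 0.15, "roll": 0}, {"tx": 0, "ty": 0, "tz": 0.05, "roll": 0}, {"tx": 0, "ty": 0, "tz": 0, "roll": 0}, {"tx": 0, "ty": 0, "tz": 0, "roll": 0}]'

```text
clock: 17.78
tcp_pos: [0.5502, -0.3443, 0.0298]
tool_rot: [179.9, 0.1, 101.9]
contact_force: [-0.1, 0.5, 0.9]
gripper_width: 0.0526
gripper_force: 0.0
```

Emit:
step_arm --increments '[{"tx": 0, "ty": 0, "tz": 0, "roll": 0}, {"tx": 0, "ty": 0, "tz": 0, "roll": 0}, {"tx": 0, "ty": 0, "tz": 0, "roll": 0}, {"tx": 0, "ty": 0, "tz": 0, "roll": 0}, {"tx": 0, "ty": 0, "tz": 0, "roll": 0}, {"tx": 0, "ty": 0, "tz": 0, "roll": 0}, {"tx": 0, "ty": 0, "tz": 0, "roll": 0}, {"tx": 0, "ty": 0, "tz": 0, "roll": 0}, {"tx": 0, "ty": 0, "tz": 0, "roll": 0}]' --hand 0 --grip_force 15

```text
clock: 18.53
tcp_pos: [0.5495, -0.3437, 0.0288]
tool_rot: [180.0, -0.0, 101.9]
contact_force: [0.0, 0.7, 2.2]
gripper_width: 0.02
gripper_force: 15.0
```

Emit:
step_arm --increments '[{"tx": 0, "ty": 0, "tz": -0.2, "roll": 0}, {"tx": 0, "ty": 0, "tz": -0.5, "roll": 0}, {"tx": 0, "ty": 0, "tz": -0.8, "roll": 0}, {"tx": 0, "ty": 0, "tz": -0.8, "roll": 0}, {"tx": 0, "ty": 0, "tz": -0.7, "roll": 0}, {"tx": 0, "ty": 0, "tz": -0.4, "roll": 0}, {"tx": 0, "ty": 0, "tz": 0, "roll": 0.9}, {"tx": 0, "ty": 0, "tz": 0, "roll": 1}, {"tx": 0, "ty": 0, "tz": 0, "roll": 1}, {"tx": 0, "ty": 0, "tz": 0, "roll": 1}, {"tx": 0, "ty": 0, "tz": 0, "roll": 1}, {"tx": 0, "ty": 0, "tz": 0, "roll": 1}, {"tx": 0, "ty": 0, "tz": 0, "roll": 1}, {"tx": 0, "ty": 0, "tz": 0, "roll": 1}, {"tx": 0, "ty": 0, "tz": 0, "roll": 1}, {"tx": 0, "ty": 0, "tz": 0, "roll": 1}, {"tx": 0, "ty": 0, "tz": 0, "roll": 1}, {"tx": 0, "ty": 0, "tz": 0, "roll": 1}, {"tx": 0, "ty": 0, "tz": 0, "roll": 1}, {"tx": 0, "ty": 0, "tz": 0, "roll": 0.75}]'

```text
clock: 20.2
tcp_pos: [0.5492, -0.3436, 0.1649]
tool_rot: [-180.0, 0.0, 19.7]
contact_force: [0.0, 0.3, 0.0]
gripper_width: 0.0199
gripper_force: 15.0
```

```bash
python3 - <<'E'
from m import *
C=np.array([.5915,-.032]); a=np.radians(20); u=np.array([np.cos(a),np.sin(a)]); n=np.array([-u[1],u[0]])
T=C+.036*n+.006*u; print(T,C-.003*n,C-.040*n); plan(*T,.16)
print(env.state()['gripper_width'],env.state()['qpos'].round(1))
E
```

```text
[0.58482543 0.00388106] [ 0.59252606 -0.03481908] [ 0.60518081 -0.0695877 ]
at [ 0.5492 -0.3436  0.1649] yaw 19.7 | roll 0.0 tx 3.77 ty -7.88 tz 0.12
0.019882349449230237 [-38.1  28.2  84.8  -0.   67.   32.2]
```

Emit:
step_arm --increments '[{"tx": 0.2, "ty": -0.4, "tz": 0, "roll": 0}, {"tx": 0.3, "ty": -0.64, "tz": 0, "roll": 0}, {"tx": 0.3, "ty": -0.64, "tz": 0, "roll": 0}, {"tx": 0.3, "ty": -0.64, "tz": 0, "roll": 0}, {"tx": 0.3, "ty": -0.64, "tz": 0, "roll": 0}, {"tx": 0.3, "ty": -0.64, "tz": 0, "roll": 0}, {"tx": 0.3, "ty": -0.64, "tz": 0, "roll": 0}, {"tx": 0.3, "ty": -0.64, "tz": 0, "roll": 0}, {"tx": 0.3, "ty": -0.64, "tz": 0, "roll": 0}, {"tx": 0.3, "ty": -0.64, "tz": 0, "roll": 0}, {"tx": 0.3, "ty": -0.64, "tz": 0, "roll": 0}, {"tx": 0.3, "ty": -0.64, "tz": 0, "roll": 0}, {"tx": 0.27, "ty": -0.44, "tz": 0, "roll": 0}, {"tx": 0, "ty": 0, "tz": 0, "roll": 0}, {"tx": 0, "ty": 0, "tz": 0, "roll": 0}, {"tx": 0, "ty": 0, "tz": 0, "roll": 0}]'

```text
clock: 21.53
tcp_pos: [0.5829, 0.004, 0.1648]
tool_rot: [180.0, 0.0, 20.1]
contact_force: [0.2, -0.1, 0.0]
gripper_width: 0.0199
gripper_force: 15.0
```

```bash
python3 - <<'E'
from m import *
plan(.5848,.0039,.026)
E
```

```text
at [0.5829 0.004  0.1648] yaw 20.09 | roll 0.0 tx 0.04 ty 0.02 tz 3.47
```

Emit:
step_arm --increments '[{"tx": 0.04, "ty": 0.02, "tz": 0.3, "roll": 0}, {"tx": 0, "ty": 0, "tz": 0.5, "roll": 0}, {"tx": 0, "ty": 0, "tz": 0.5, "roll": 0}, {"tx": 0, "ty": 0, "tz": 0.5, "roll": 0}, {"tx": 0, "ty": 0, "tz": 0.5, "roll": 0}, {"tx": 0, "ty": 0, "tz": 0.5, "roll": 0}, {"tx": 0, "ty": 0, "tz": 0.4, "roll": 0}, {"tx": 0, "ty": 0, "tz": 0.2, "roll": 0}, {"tx": 0, "ty": 0, "tz": 0.08, "roll": 0}, {"tx": 0, "ty": 0, "tz": 0, "roll": 0}, {"tx": 0, "ty": 0, "tz": 0, "roll": 0}]'

```text
clock: 22.45
tcp_pos: [0.5856, 0.0032, 0.0258]
tool_rot: [180.0, -0.0, 20.0]
contact_force: [1.3, -1.1, -0.6]
gripper_width: 0.0199
gripper_force: 15.0
```

Emit:
step_arm --increments '[{"tx": 0, "ty": 0, "tz": 0.04, "roll": 0}, {"tx": 0, "ty": 0, "tz": 0.03, "roll": 0}, {"tx": 0, "ty": 0, "tz": 0, "roll": 0}, {"tx": 0, "ty": 0, "tz": 0, "roll": 0}]'

```text
clock: 22.78
tcp_pos: [0.5858, 0.0037, 0.0234]
tool_rot: [180.0, -0.1, 20.0]
contact_force: [1.6, -2.5, 4.0]
gripper_width: 0.02
gripper_force: 15.0
```

Emit:
step_arm --increments '[{"tx": 0, "ty": 0, "tz": 0, "roll": 0}, {"tx": 0, "ty": 0, "tz": 0, "roll": 0}, {"tx": 0, "ty": 0, "tz": 0, "roll": 0}, {"tx": 0, "ty": 0, "tz": 0, "roll": 0}]' --hand 0.45

```text
clock: 23.12
tcp_pos: [0.5843, 0.0042, 0.0224]
tool_rot: [-179.9, 0.1, 20.0]
contact_force: [0.6, -0.5, -0.6]
gripper_width: 0.0392
gripper_force: 0.0
```

Emit:
step_arm --increments '[{"tx": 0, "ty": 0, "tz": -0.3, "roll": 0}, {"tx": 0, "ty": 0, "tz": -0.7, "roll": 0}, {"tx": 0, "ty": 0, "tz": -0.9, "roll": 0}, {"tx": 0, "ty": 0, "tz": -0.9, "roll": 0}, {"tx": 0, "ty": 0, "tz": -0.6, "roll": 0}, {"tx": 0, "ty": 0, "tz": 0, "roll": -1}, {"tx": 0, "ty": 0, "tz": 0, "roll": -1}, {"tx": 0, "ty": 0, "tz": 0, "roll": -1}, {"tx": 0, "ty": 0, "tz": 0, "roll": -1}, {"tx": 0, "ty": 0, "tz": 0, "roll": -1}, {"tx": 0, "ty": 0, "tz": 0, "roll": -1}, {"tx": 0, "ty": 0, "tz": 0, "roll": -1}, {"tx": 0, "ty": 0, "tz": 0, "roll": -1}, {"tx": 0, "ty": 0, "tz": 0, "roll": -1}, {"tx": 0, "ty": 0, "tz": 0, "roll": -1}, {"tx": 0, "ty": 0, "tz": 0, "roll": -1}, {"tx": 0, "ty": 0, "tz": 0, "roll": -1}, {"tx": 0, "ty": 0, "tz": 0, "roll": -1}, {"tx": 0, "ty": 0, "tz": 0, "roll": -1}, {"tx": 0, "ty": 0, "tz": 0, "roll": -1}]' --hand 1

```text
clock: 24.78
tcp_pos: [0.5848, 0.004, 0.1595]
tool_rot: [180.0, -0.0, 110.3]
contact_force: [0.1, -0.6, -0.2]
gripper_width: 0.0875
gripper_force: 0.0
```

```bash
cat >> m.py <<'E'
def pk(c,z=.026):
    hsv=cv2.cvtColor(c['pixels'],cv2.COLOR_RGB2HSV)
    red=cv2.inRange(hsv,(0,150,60),(6,255,255))|cv2.inRange(hsv,(174,150,60),(180,255,255)); m=cv2.inRange(hsv,(8,10,60),(40,110,255))|red
    m=cv2.morphologyEx(m,cv2.MORPH_CLOSE,np.ones((3,3)))
    for k in cv2.findContours(m,0,1)[0]:
        P=np.array([ray(c,a,b,z)[:2] for a,b in k[:,0,:]],np.float32)*1000
        r=cv2.minAreaRect(P)
        w=np.zeros_like(m); cv2.drawContours(w,[k],-1,255,-1)
        if 1000<r[1][0]*r[1][1]<4500 and (w&red).any(): print(np.round(r[0],1),np.round(r[1],1),round(r[2],1),'px',k[:,0].mean(0).round(0))
E
python3 - <<'E'
from m import *
t=cam('top'); pk(t); plan(.4505,.062,.17,109)
E
```

```text
[ 263.1 -303.1] [101.3  35.7] 25.6 px [398. 353.]
[ 433.2 -164.2] [75.5 32.2] 20.6 px [339. 283.]
[454.1  62.5] [68.2 32.2] 20.2 px [246. 275.]
[ 497.8 -543.9] [95.2 36.7] 16.7 px [493. 255.]
at [0.5848 0.004  0.1594] yaw 110.65 | roll 0.28 tx 2.47 ty -2.7 tz -0.26
```

Emit:
step_arm --increments '[{"tx": 0, "ty": 0, "tz": 0, "roll": 0.25}, {"tx": 0.3, "ty": -0.3, "tz": 0, "roll": 0}, {"tx": 0.5, "ty": -0.5, "tz": 0, "roll": 0}, {"tx": 0.5, "ty": -0.55, "tz": 0, "roll": 0}, {"tx": 0.5, "ty": -0.55, "tz": 0, "roll": 0}, {"tx": 0.4, "ty": -0.5, "tz": 0, "roll": 0}, {"tx": 0.27, "ty": -0.3, "tz": 0, "roll": 0}, {"tx": 0, "ty": 0, "tz": 0.5, "roll": 0}, {"tx": 0, "ty": 0, "tz": 0.6, "roll": 0}, {"tx": 0, "ty": 0, "tz": 0.5, "roll": 0}, {"tx": 0, "ty": 0, "tz": 0.3, "roll": 0}, {"tx": 0, "ty": 0, "tz": 0, "roll": 0}, {"tx": 0, "ty": 0, "tz": 0, "roll": 0}, {"tx": 0, "ty": 0, "tz": 0, "roll": 0}]'

```text
clock: 26.0
tcp_pos: [0.4519, 0.0633, 0.0836]
tool_rot: [179.9, 0.0, 108.4]
contact_force: [-0.1, -1.0, -0.1]
gripper_width: 0.0876
gripper_force: 0.0
```

```bash
python3 - <<'E'
from m import *
plan(.4505,.062,.018)
s=cam('side')
for b in blobs(s,(0,150,90),(6,255,255),15)+blobs(s,(174,150,90),(180,255,255),15): print(np.round(b[0],1),b[1],ray(s,*b[0],0.026).round(3))
E
```

```text
at [0.4519 0.0633 0.0836] yaw 108.45 | roll 0.0 tx -0.02 ty -0.04 tz 1.64
[254.  235.2] 59.0 [0.452 0.064 0.026]
[254.5 379.1] 57.5 [ 0.294 -0.289  0.026]
[349.8 345.6] 42.0 [ 0.498 -0.317  0.026]
[415.6 430.7] 24.5 [ 0.511 -0.523  0.026]
[334.3 346.3] 24.5 [ 0.469 -0.303  0.026]
[238.5 384.2] 22.0 [ 0.262 -0.284  0.026]
[431.5 433.4] 15.0 [ 0.533 -0.542  0.026]
```

Emit:
step_arm --increments '[{"tx": -0.02, "ty": -0.04, "tz": 0.5, "roll": 0}, {"tx": 0, "ty": 0, "tz": 0.5, "roll": 0}, {"tx": 0, "ty": 0, "tz": 0.4, "roll": 0}, {"tx": 0, "ty": 0, "tz": 0.2, "roll": 0}, {"tx": 0, "ty": 0, "tz": 0.05, "roll": 0}, {"tx": 0, "ty": 0, "tz": 0, "roll": 0}, {"tx": 0, "ty": 0, "tz": 0, "roll": 0}]'

```text
clock: 26.63
tcp_pos: [0.4508, 0.062, 0.0174]
tool_rot: [179.9, 0.0, 108.5]
contact_force: [-0.3, -0.9, 0.3]
gripper_width: 0.0879
gripper_force: 0.0
```

Emit:
step_arm --increments '[{"tx": 0, "ty": 0, "tz": 0, "roll": 0}, {"tx": 0, "ty": 0, "tz": 0, "roll": 0}, {"tx": 0, "ty": 0, "tz": 0, "roll": 0}, {"tx": 0, "ty": 0, "tz": 0, "roll": 0}, {"tx": 0, "ty": 0, "tz": 0, "roll": 0}, {"tx": 0, "ty": 0, "tz": 0, "roll": 0}, {"tx": 0, "ty": 0, "tz": 0, "roll": 0}]' --hand 0 --grip_force 20

```text
clock: 27.22
tcp_pos: [0.4507, 0.062, 0.0174]
tool_rot: [179.9, 0.0, 108.5]
contact_force: [-1.1, 0.0, 6.6]
gripper_width: 0.0756
gripper_force: 20.0
```

Emit:
step_arm --increments '[{"tx": 0, "ty": 0, "tz": -0.2, "roll": 0}, {"tx": 0, "ty": 0, "tz": -0.6, "roll": 0}, {"tx": 0, "ty": 0, "tz": -0.9, "roll": 0}, {"tx": 0, "ty": 0, "tz": -0.9, "roll": 0}, {"tx": 0, "ty": 0, "tz": -0.7, "roll": -0.25}, {"tx": 0, "ty": 0, "tz": -0.2, "roll": 0}, {"tx": 0, "ty": 0, "tz": 0, "roll": 0}, {"tx": 0, "ty": 0, "tz": 0, "roll": 0}]'

```text
clock: 27.88
tcp_pos: [0.4496, 0.062, 0.1565]
tool_rot: [180.0, -0.0, 110.0]
contact_force: [-0.7, 0.7, -1.8]
gripper_width: 0.0761
gripper_force: 20.0
```

```bash
python3 - <<'E'
from m import *
print(env.state()['gripper_width'],env.state()['contact_force'])
t=cam('top'); pk(t); save(t,'crop5.png',(225,160,385,300),5)
plan(.6052,-.0696,.16,110); 
E
```

```text
0.07607588665428167 [-0.70218689  0.7060666  -1.79911773]
[ 260.4 -304.5] [99.1 35.7] 25.6 px [398. 355.]
[ 433.4 -164.3] [75.9 32.9] 20.2 px [339. 283.]
[ 493.1 -543.3] [101.5  40.6] 16.6 px [494. 257.]
at [0.4489 0.062  0.1556] yaw 109.98 | roll -0.0 tx -4.43 ty 2.55 tz -0.11
```

View pics/crop5.png

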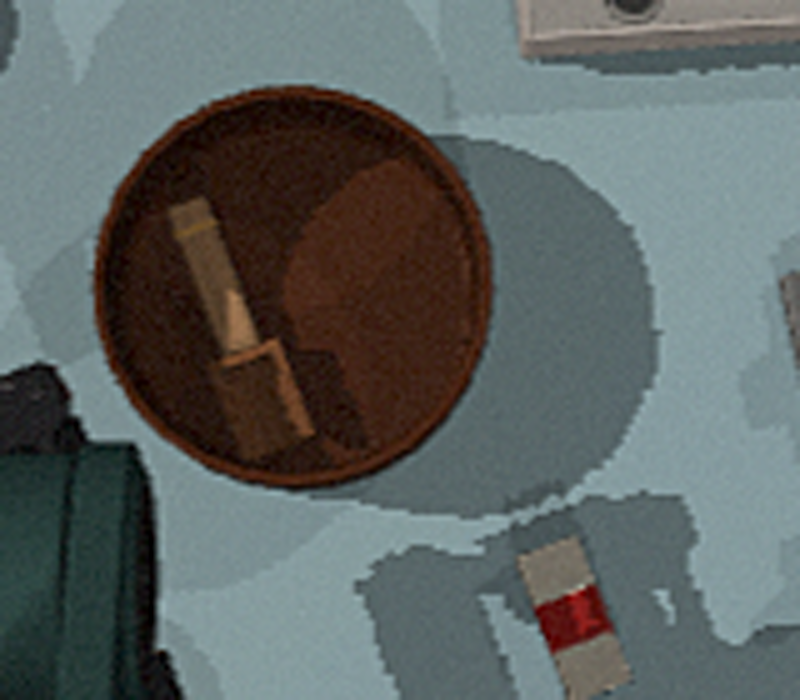

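The scoop lies flat in the crock, handle end at about (263,203) and bowl end at (280,248), with the right side free. Packet 2 is still at (339,283). I'll check the free space in metres, then place packet 1.

```bash
python3 - <<'E'
from m import *
t=cam('top')
a=np.radians(20); u=np.array([np.cos(a),np.sin(a)]); n=np.array([-u[1],u[0]])
for b in blobs(t,(2,60,15),(14,255,110),300):
    if 500<b[1] and 240<b[0][0]<330:
        P=np.array([ray(t,q[0],q[1],.08)[:2] for q in b[3][:,0,:]]).astype(np.float32); C=np.array(cv2.minEnclosingCircle(P)[0]); print(C,cv2.minEnclosingCircle(P)[1])
for cx,cy,z in [(190,215,.027),(295,352,.032),(312,435,.032),(245,460,.032),(215,362,.032)]:
    p=ray(t,225+cx/5,160+cy/5,z)[:2]-C; print(cx,cy,(p@u).round(4),(p@n).round(4),np.linalg.norm(p).round(4))
E
```

```text
[ 0.59108233 -0.03165372] 0.09537665545940399
190 215 0.055 0.0337 0.0645
295 352 -0.0264 0.0093 0.028
312 435 -0.0671 0.0157 0.0689
245 460 -0.067 0.0503 0.0838
215 362 -0.0173 0.0473 0.0503
```

```bash
python3 - <<'E'
from m import *
a=np.radians(20); u=np.array([np.cos(a),np.sin(a)]); n=np.array([-u[1],u[0]]); C=np.array([.591,-.0318])
print(C-.044*n,C-.009*n); plan(*(C-.044*n),.16,110)
E
```

```text
[ 0.60604889 -0.07314648] [ 0.59407818 -0.04025723]
at [0.4485 0.062  0.1551] yaw 109.99 | roll -0.0 tx -4.52 ty 2.54 tz -0.12
```

Emit:
step_arm --increments '[{"tx": -0.3, "ty": 0.2, "tz": -0.1, "roll": 0}, {"tx": -0.6, "ty": 0.34, "tz": 0, "roll": 0}, {"tx": -0.7, "ty": 0.4, "tz": 0, "roll": 0}, {"tx": -0.7, "ty": 0.4, "tz": 0, "roll": 0}, {"tx": -0.7, "ty": 0.4, "tz": 0, "roll": 0}, {"tx": -0.7, "ty": 0.4, "tz": 0, "roll": 0}, {"tx": -0.5, "ty": 0.25, "tz": 0, "roll": 0}, {"tx": -0.3, "ty": 0.15, "tz": 0, "roll": 0}, {"tx": 0, "ty": 0, "tz": 0, "roll": 0}, {"tx": 0, "ty": 0, "tz": 0, "roll": 0}, {"tx": 0, "ty": 0, "tz": 0, "roll": 0}]'

```text
clock: 28.9
tcp_pos: [0.6051, -0.0712, 0.1595]
tool_rot: [-179.8, -0.1, 110.0]
contact_force: [-0.5, 0.1, -1.8]
gripper_width: 0.0757
gripper_force: 20.0
```

```bash
python3 - <<'E'
from m import *
plan(.606,-.0731,.026)
E
```

```text
at [ 0.6051 -0.0712  0.1595] yaw 110.02 | roll 0.0 tx -0.05 ty 0.01 tz 3.34
```

Emit:
step_arm --increments '[{"tx": -0.05, "ty": 0.01, "tz": 0.3, "roll": 0}, {"tx": 0, "ty": 0, "tz": 0.5, "roll": 0}, {"tx": 0, "ty": 0, "tz": 0.5, "roll": 0}, {"tx": 0, "ty": 0, "tz": 0.5, "roll": 0}, {"tx": 0, "ty": 0, "tz": 0.5, "roll": 0}, {"tx": 0, "ty": 0, "tz": 0.5, "roll": 0}, {"tx": 0, "ty": 0, "tz": 0.3, "roll": 0}, {"tx": 0, "ty": 0, "tz": 0.2, "roll": 0}, {"tx": 0, "ty": 0, "tz": 0.06, "roll": 0}, {"tx": 0, "ty": 0, "tz": 0, "roll": 0}, {"tx": 0, "ty": 0, "tz": 0, "roll": 0}]'

```text
clock: 29.82
tcp_pos: [0.6087, -0.0741, 0.027]
tool_rot: [179.9, 0.0, 110.0]
contact_force: [0.6, 0.2, -1.1]
gripper_width: 0.076
gripper_force: 20.0
```

Emit:
step_arm --increments '[{"tx": 0, "ty": 0, "tz": 0.02, "roll": 0}, {"tx": 0, "ty": 0, "tz": 0, "roll": 0}, {"tx": 0, "ty": 0, "tz": 0, "roll": 0}]'

```text
clock: 30.07
tcp_pos: [0.6087, -0.0742, 0.0262]
tool_rot: [179.9, 0.0, 110.0]
contact_force: [-1.2, -0.1, -0.4]
gripper_width: 0.0758
gripper_force: 20.0
```

Emit:
step_arm --increments '[{"tx": 0, "ty": -0.04, "tz": 0.05, "roll": 0}, {"tx": 0, "ty": 0, "tz": 0, "roll": 0}, {"tx": 0, "ty": 0, "tz": 0, "roll": 0}, {"tx": 0, "ty": 0, "tz": 0, "roll": 0}]'

```text
clock: 30.4
tcp_pos: [0.6065, -0.0748, 0.0235]
tool_rot: [-180.0, -0.0, 110.0]
contact_force: [-1.1, -0.9, -0.2]
gripper_width: 0.0762
gripper_force: 20.0
```

Emit:
step_arm --increments '[{"tx": 0, "ty": 0, "tz": 0, "roll": 0}, {"tx": 0, "ty": 0, "tz": 0, "roll": 0}, {"tx": 0, "ty": 0, "tz": 0, "roll": 0}, {"tx": 0, "ty": 0, "tz": 0, "roll": 0}]' --hand 1

```text
clock: 30.73
tcp_pos: [0.6068, -0.0747, 0.0235]
tool_rot: [180.0, -0.0, 110.0]
contact_force: [0.5, 0.7, -0.6]
gripper_width: 0.0879
gripper_force: 0.0
```

Emit:
step_arm --increments '[{"tx": 0, "ty": 0, "tz": -0.3, "roll": 0}, {"tx": 0, "ty": 0, "tz": -0.7, "roll": 0}, {"tx": 0, "ty": 0, "tz": -0.9, "roll": 0}, {"tx": 0, "ty": 0, "tz": -0.9, "roll": 0}, {"tx": 0, "ty": 0, "tz": -0.4, "roll": 0}, {"tx": 0, "ty": 0, "tz": 0, "roll": 0}, {"tx": 0, "ty": 0, "tz": 0, "roll": 0}]'

```text
clock: 31.32
tcp_pos: [0.6075, -0.0748, 0.1533]
tool_rot: [179.8, 0.1, 110.0]
contact_force: [0.4, -0.1, -0.7]
gripper_width: 0.088
gripper_force: 0.0
```

```bash
python3 - <<'E'
from m import *
t=cam('top'); pk(t); s=cam('side')
for b in blobs(s,(0,150,90),(6,255,255),15)+blobs(s,(174,150,90),(180,255,255),15): print(np.round(b[0],1),b[1],ray(s,*b[0],0.026).round(3))
plan(.4333,-.1643,.15,110)
E
```

```text
[ 263.7 -302.9] [102.5  35.7] 25.6 px [397. 353.]
[ 433.2 -164.3] [75.5 32.3] 20.6 px [339. 283.]
[ 497.  -544.3] [95. 36.] 13.2 px [494. 256.]
[595.9 -68.5] [83.7 44.7] 82.6 px [298. 215.]
[289.2 303.5] 88.0 [ 0.435 -0.163  0.026]
[334.4 246.6] 63.0 [ 0.611 -0.065  0.026]
[254.4 379.3] 57.5 [ 0.294 -0.29   0.026]
[238.4 384.5] 25.0 [ 0.262 -0.285  0.026]
[334.2 346.3] 20.0 [ 0.469 -0.303  0.026]
at [ 0.6057 -0.0745  0.1508] yaw 110.01 | roll 0.0 tx -0.64 ty -4.82 tz 0.02
```

Emit:
step_arm --increments '[{"tx": -0.04, "ty": -0.3, "tz": 0, "roll": 0}, {"tx": -0.1, "ty": -0.7, "tz": 0, "roll": 0}, {"tx": -0.1, "ty": -0.8, "tz": 0, "roll": 0}, {"tx": -0.1, "ty": -0.8, "tz": 0, "roll": 0}, {"tx": -0.1, "ty": -0.8, "tz": 0, "roll": 0}, {"tx": -0.1, "ty": -0.8, "tz": 0, "roll": 0}, {"tx": -0.1, "ty": -0.62, "tz": 0, "roll": 0}, {"tx": 0, "ty": 0, "tz": 0.5, "roll": 0}, {"tx": 0, "ty": 0, "tz": 0.7, "roll": 0}, {"tx": 0, "ty": 0, "tz": 0.5, "roll": 0}, {"tx": 0, "ty": 0, "tz": 0, "roll": 0}, {"tx": 0, "ty": 0, "tz": 0, "roll": 0}, {"tx": 0, "ty": 0, "tz": 0, "roll": 0}]'

```text
clock: 32.5
tcp_pos: [0.4338, -0.1646, 0.0836]
tool_rot: [-180.0, -0.1, 110.0]
contact_force: [-0.0, 0.3, 0.2]
gripper_width: 0.0879
gripper_force: 0.0
```

```bash
python3 - <<'E'
from m import *
s=cam('side')
for b in blobs(s,(0,150,90),(6,255,255),50)+blobs(s,(174,150,90),(180,255,255),50): print(np.round(b[0],1),b[1],ray(s,*b[0],0.026).round(3))
plan(.4335,-.1643,.018)
E
```

```text
[289.  303.4] 97.5 [ 0.435 -0.162  0.026]
[334.5 246.7] 65.0 [ 0.611 -0.065  0.026]
[254.7 379.4] 52.5 [ 0.294 -0.29   0.026]
at [ 0.4345 -0.1649  0.0841] yaw 110.02 | roll 0.0 tx 0.02 ty -0.02 tz 1.65
```

Emit:
step_arm --increments '[{"tx": 0.02, "ty": -0.02, "tz": 0.5, "roll": 0}, {"tx": 0, "ty": 0, "tz": 0.5, "roll": 0}, {"tx": 0, "ty": 0, "tz": 0.4, "roll": 0}, {"tx": 0, "ty": 0, "tz": 0.2, "roll": 0}, {"tx": 0, "ty": 0, "tz": 0.04, "roll": 0}, {"tx": 0, "ty": 0, "tz": 0, "roll": 0}, {"tx": 0, "ty": 0, "tz": 0, "roll": 0}]'

```text
clock: 33.13
tcp_pos: [0.4339, -0.1645, 0.0187]
tool_rot: [179.9, 0.1, 110.0]
contact_force: [0.4, 0.3, 0.2]
gripper_width: 0.0877
gripper_force: 0.0
```

Emit:
step_arm --increments '[{"tx": 0, "ty": 0, "tz": 0, "roll": 0}, {"tx": 0, "ty": 0, "tz": 0, "roll": 0}, {"tx": 0, "ty": 0, "tz": 0, "roll": 0}, {"tx": 0, "ty": 0, "tz": 0, "roll": 0}, {"tx": 0, "ty": 0, "tz": 0, "roll": 0}, {"tx": 0, "ty": 0, "tz": 0, "roll": 0}, {"tx": 0, "ty": 0, "tz": 0, "roll": 0}]' --hand 0 --grip_force 20

```text
clock: 33.72
tcp_pos: [0.4339, -0.1645, 0.0186]
tool_rot: [179.9, 0.1, 110.0]
contact_force: [-0.6, 0.2, 6.9]
gripper_width: 0.0762
gripper_force: 20.0
```

Emit:
step_arm --increments '[{"tx": 0, "ty": 0, "tz": -0.2, "roll": 0}, {"tx": 0, "ty": 0, "tz": -0.6, "roll": 0}, {"tx": 0, "ty": 0, "tz": -0.9, "roll": 0}, {"tx": 0, "ty": 0, "tz": -0.9, "roll": 0}, {"tx": 0, "ty": 0, "tz": -0.7, "roll": 0}, {"tx": 0, "ty": 0, "tz": -0.2, "roll": 0}, {"tx": 0, "ty": 0, "tz": 0, "roll": 0}, {"tx": 0, "ty": 0, "tz": 0, "roll": 0}]'

```text
clock: 34.38
tcp_pos: [0.4329, -0.164, 0.1576]
tool_rot: [180.0, 0.0, 110.0]
contact_force: [-0.0, -0.1, -0.9]
gripper_width: 0.076
gripper_force: 20.0
```

```bash
python3 - <<'E'
from m import *
t=cam('top'); save(t,'crop6.png',(225,160,385,300),5)
# red band in crock: its centre at z .032
for b in blobs(t,(0,150,60),(6,255,255),20)+blobs(t,(174,150,60),(180,255,255),20): print(np.round(b[0],1),b[1],ray(t,*b[0],.032).round(4))
for b in blobs(t,(2,60,15),(14,255,110),300):
    if 500<b[1] and 240<b[0][0]<330:
        P=np.array([ray(t,q[0],q[1],.08)[:2] for q in b[3][:,0,:]]).astype(np.float32); print(cv2.minEnclosingCircle(P))
plan(.5941,-.0403,.155,110)
E
```

```text
[489.2 248.2] 121.5 [ 0.5136 -0.5308  0.032 ]
[400.7 262.9] 108.5 [ 0.4807 -0.314   0.032 ]
[393.2 347.2] 108.0 [ 0.2786 -0.2914  0.032 ]
[301.2 213. ] 106.5 [ 0.6052 -0.0742  0.032 ]
((0.5910823345184326, -0.03165372461080551), 0.09537665545940399)
at [ 0.4322 -0.1637  0.1568] yaw 110.0 | roll 0.0 tx 1.51 ty 4.86 tz 0.04
```

View pics/crop6.png

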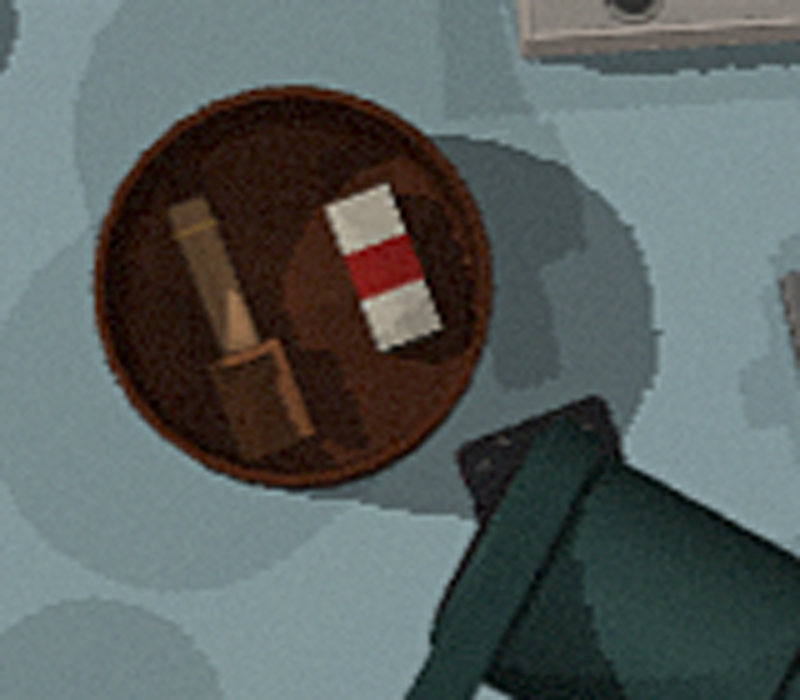

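Packet 1 sits at (301,213), flat by the right wall. Packet 2 is held, and the gap between the scoop and packet 1 is free, so it goes there next.

Emit:
step_arm --increments '[{"tx": 0.1, "ty": 0.3, "tz": 0, "roll": 0}, {"tx": 0.2, "ty": 0.7, "tz": 0, "roll": 0}, {"tx": 0.25, "ty": 0.8, "tz": 0, "roll": 0}, {"tx": 0.25, "ty": 0.8, "tz": 0, "roll": 0}, {"tx": 0.25, "ty": 0.8, "tz": 0, "roll": 0}, {"tx": 0.25, "ty": 0.8, "tz": 0, "roll": 0}, {"tx": 0.15, "ty": 0.5, "tz": 0, "roll": 0}, {"tx": 0.05, "ty": 0.28, "tz": 0, "roll": 0}, {"tx": 0, "ty": 0, "tz": 0, "roll": 0}, {"tx": 0, "ty": 0, "tz": 0, "roll": 0}, {"tx": 0, "ty": 0, "tz": 0, "roll": 0}]'

```text
clock: 35.35
tcp_pos: [0.5979, -0.0403, 0.1567]
tool_rot: [-179.8, -0.1, 110.0]
contact_force: [-0.3, -0.5, -1.7]
gripper_width: 0.0757
gripper_force: 20.0
```

```bash
python3 - <<'E'
from m import *
for i in range(2): cam('side'); plan(.5999,-.0387,.026)
E
```

```text
at [ 0.5981 -0.0405  0.1571] yaw 109.95 | roll 0.0 tx 0.03 ty 0.06 tz 3.28
at [ 0.5984 -0.0406  0.1575] yaw 109.94 | roll 0.0 tx 0.03 ty 0.05 tz 3.29
```

Emit:
step_arm --increments '[{"tx": 0.03, "ty": 0.04, "tz": 0.3, "roll": 0}, {"tx": 0, "ty": 0, "tz": 0.5, "roll": 0}, {"tx": 0, "ty": 0, "tz": 0.6, "roll": 0}, {"tx": 0, "ty": 0, "tz": 0.6, "roll": 0}, {"tx": 0, "ty": 0, "tz": 0.4, "roll": 0}, {"tx": 0, "ty": 0, "tz": 0, "roll": 0}, {"tx": 0, "ty": 0, "tz": 0, "roll": 0}, {"tx": 0, "ty": 0, "tz": 0, "roll": 0}, {"tx": 0, "ty": 0, "tz": 0, "roll": 0}]'

```text
clock: 36.2
tcp_pos: [0.6019, -0.0383, 0.0632]
tool_rot: [179.9, 0.1, 110.0]
contact_force: [-0.2, -0.2, -0.6]
gripper_width: 0.0761
gripper_force: 20.0
```

```bash
python3 - <<'E'
from m import *
plan(.5999,-.0387,.0255)
E
```

```text
at [ 0.6019 -0.0383  0.0632] yaw 109.99 | roll 0.0 tx 0.01 ty -0.05 tz 0.94
```

Emit:
step_arm --increments '[{"tx": 0, "ty": -0.04, "tz": 0.3, "roll": 0}, {"tx": 0, "ty": 0, "tz": 0.4, "roll": 0}, {"tx": 0, "ty": 0, "tz": 0.2, "roll": 0}, {"tx": 0, "ty": 0, "tz": 0.05, "roll": 0}, {"tx": 0, "ty": 0, "tz": 0, "roll": 0}, {"tx": 0, "ty": 0, "tz": 0, "roll": 0}, {"tx": 0, "ty": 0, "tz": 0, "roll": 0}]'

```text
clock: 36.78
tcp_pos: [0.6001, -0.0386, 0.0246]
tool_rot: [179.9, 0.0, 110.0]
contact_force: [-0.3, -0.2, 1.8]
gripper_width: 0.0759
gripper_force: 20.0
```

Contact with the floor is light: the force went from -0.6 to +1.8 N at the expected height. I'll release and rise.

Emit:
step_arm --increments '[{"tx": 0, "ty": 0, "tz": 0, "roll": 0}, {"tx": 0, "ty": 0, "tz": 0, "roll": 0}, {"tx": 0, "ty": 0, "tz": 0, "roll": 0}, {"tx": 0, "ty": 0, "tz": 0, "roll": 0}]' --hand 1

```text
clock: 37.12
tcp_pos: [0.5996, -0.0386, 0.0239]
tool_rot: [180.0, 0.0, 110.0]
contact_force: [0.1, 0.5, -0.1]
gripper_width: 0.0876
gripper_force: 0.0
```

Emit:
step_arm --increments '[{"tx": 0, "ty": 0, "tz": -0.3, "roll": 0}, {"tx": 0, "ty": 0, "tz": -0.7, "roll": 0}, {"tx": 0, "ty": 0, "tz": -0.9, "roll": 0}, {"tx": 0, "ty": 0, "tz": -0.9, "roll": 0}, {"tx": 0, "ty": 0, "tz": -0.8, "roll": 0}, {"tx": 0, "ty": 0, "tz": -0.5, "roll": 0}, {"tx": 0, "ty": 0, "tz": 0, "roll": 0}]'

```text
clock: 37.7
tcp_pos: [0.6027, -0.0391, 0.1941]
tool_rot: [179.5, 0.3, 110.0]
contact_force: [0.0, 0.8, -0.4]
gripper_width: 0.0876
gripper_force: 0.0
```

```bash
python3 - <<'E'
from m import *
plan(.5285,.3447,.18)
E
```

```text
at [ 0.6027 -0.0391  0.1941] yaw 110.01 | roll 0.0 tx 9.65 ty 1.54 tz 0.35
```

Emit:
step_arm --increments '[{"tx": 0.4, "ty": 0.07, "tz": 0, "roll": 0}, {"tx": 0.75, "ty": 0.12, "tz": 0, "roll": 0}, {"tx": 0.75, "ty": 0.12, "tz": 0, "roll": 0}, {"tx": 0.75, "ty": 0.12, "tz": 0, "roll": 0}, {"tx": 0.75, "ty": 0.12, "tz": 0, "roll": 0}, {"tx": 0.75, "ty": 0.12, "tz": 0, "roll": 0}, {"tx": 0.75, "ty": 0.12, "tz": 0, "roll": 0}, {"tx": 0.75, "ty": 0.12, "tz": 0, "roll": 0}, {"tx": 0.75, "ty": 0.12, "tz": 0, "roll": 0}, {"tx": 0.75, "ty": 0.12, "tz": 0, "roll": 0}, {"tx": 0.75, "ty": 0.12, "tz": 0, "roll": 0}, {"tx": 0.75, "ty": 0.12, "tz": 0, "roll": 0}, {"tx": 0.75, "ty": 0.12, "tz": 0, "roll": 0}, {"tx": 0.3, "ty": 0.05, "tz": 0, "roll": 0}, {"tx": 0, "ty": 0, "tz": 0, "roll": 0}, {"tx": 0, "ty": 0, "tz": 0, "roll": 0}, {"tx": 0, "ty": 0, "tz": 0, "roll": 0}]'

```text
clock: 39.12
tcp_pos: [0.5253, 0.3459, 0.1875]
tool_rot: [-179.9, 0.1, 110.0]
contact_force: [-0.2, 1.0, 0.2]
gripper_width: 0.0878
gripper_force: 0.0
```

```bash
python3 - <<'E'
from m import *
plan(.5285,.3447,.0405)
t=cam('top'); save(t,'top7.png',(110,110,430,350),2.5); pk(t)
a=np.radians(20); u=np.array([np.cos(a),np.sin(a)]); n=np.array([-u[1],u[0]])
for b in blobs(t,(2,60,15),(14,255,110),300):
    if 500<b[1] and 240<b[0][0]<330:
        P=np.array([ray(t,q[0],q[1],.08)[:2] for q in b[3][:,0,:]]).astype(np.float32); print(cv2.minEnclosingCircle(P))
for b in blobs(t,(0,150,60),(6,255,255),20)+blobs(t,(174,150,60),(180,255,255),20): print(np.round(b[0],1),b[1],ray(t,*b[0],.032).round(4))
E
```

```text
at [0.5253 0.3459 0.1875] yaw 109.98 | roll 0.0 tx -0.05 ty 0.06 tz 3.68
[ 261.  -304.8] [93.9 34.6] 25.6 px [398. 354.]
[ 495.9 -542.5] [95.6 40.6] 16.7 px [493. 256.]
((0.5911270976066589, -0.03157560154795647), 0.09530524909496307)
[293.9 214.3] 211.5 [ 0.602  -0.0563  0.032 ]
[489. 248.] 118.0 [ 0.514  -0.5302  0.032 ]
[400.5 263.2] 110.5 [ 0.4798 -0.3135  0.032 ]
[393.6 344.5] 60.5 [ 0.2849 -0.2925  0.032 ]
```

View pics/top7.png

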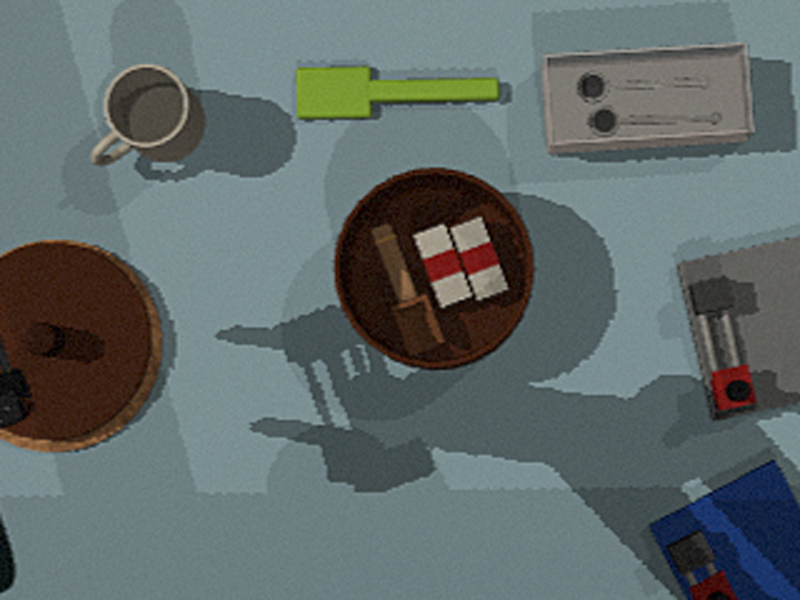

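The picture shows the scoop and both packets lying flat in the crock, with the band pair at (294,214). No other packet is on the shelf and the lid is still on the mat. Next I'll fetch the lid.

Emit:
step_arm --increments '[{"tx": -0.05, "ty": 0.04, "tz": 0.4, "roll": 0}, {"tx": 0, "ty": 0, "tz": 0.7, "roll": 0}, {"tx": 0, "ty": 0, "tz": 0.8, "roll": 0}, {"tx": 0, "ty": 0, "tz": 0.7, "roll": 0}, {"tx": 0, "ty": 0, "tz": 0.5, "roll": 0}, {"tx": 0, "ty": 0, "tz": 0.3, "roll": 0}, {"tx": 0, "ty": 0, "tz": 0.2, "roll": 0}, {"tx": 0, "ty": 0, "tz": 0, "roll": 0}, {"tx": 0, "ty": 0, "tz": 0, "roll": 0}]'

```text
clock: 39.92
tcp_pos: [0.5282, 0.3458, 0.0445]
tool_rot: [180.0, -0.0, 110.0]
contact_force: [0.9, 0.6, 0.6]
gripper_width: 0.0876
gripper_force: 0.0
```

Emit:
step_arm --increments '[{"tx": 0, "ty": 0, "tz": 0, "roll": 0}, {"tx": 0, "ty": 0, "tz": 0, "roll": 0}, {"tx": 0, "ty": 0, "tz": 0, "roll": 0}, {"tx": 0, "ty": 0, "tz": 0, "roll": 0}, {"tx": 0, "ty": 0, "tz": 0, "roll": 0}, {"tx": 0, "ty": 0, "tz": 0, "roll": 0}, {"tx": 0, "ty": 0, "tz": 0, "roll": 0}, {"tx": 0, "ty": 0, "tz": 0, "roll": 0}, {"tx": 0, "ty": 0, "tz": 0, "roll": 0}, {"tx": 0, "ty": 0, "tz": 0, "roll": 0}, {"tx": 0, "ty": 0, "tz": 0, "roll": 0}, {"tx": 0, "ty": 0, "tz": 0, "roll": 0}, {"tx": 0, "ty": 0, "tz": 0, "roll": 0}, {"tx": 0, "ty": 0, "tz": 0, "roll": 0}]' --hand 0 --grip_force 40

```text
clock: 41.08
tcp_pos: [0.5278, 0.3462, 0.044]
tool_rot: [180.0, -0.0, 110.0]
contact_force: [2.1, 1.1, -0.0]
gripper_width: 0.031
gripper_force: 40.0
```

Emit:
step_arm --increments '[{"tx": 0, "ty": 0, "tz": -0.2, "roll": 0}, {"tx": 0, "ty": 0, "tz": -0.5, "roll": 0}, {"tx": 0, "ty": 0, "tz": -0.7, "roll": 0}, {"tx": 0, "ty": 0, "tz": -0.8, "roll": 0}, {"tx": 0, "ty": 0, "tz": -0.8, "roll": 0}, {"tx": 0, "ty": 0, "tz": -0.6, "roll": 0}, {"tx": 0, "ty": 0, "tz": -0.2, "roll": 0}, {"tx": 0, "ty": 0, "tz": 0, "roll": 0}, {"tx": 0, "ty": 0, "tz": 0, "roll": 0}]'

```text
clock: 41.83
tcp_pos: [0.5266, 0.3456, 0.195]
tool_rot: [-179.9, 0.0, 110.0]
contact_force: [-0.5, 0.0, -4.4]
gripper_width: 0.031
gripper_force: 40.0
```

```bash
python3 - <<'E'
from m import *
print(env.state()['contact_force']); plan(.591,-.0317,.195)
E
```

```text
[-0.51911299  0.02054513 -4.41761486]
at [0.5266 0.3456 0.195 ] yaw 110.01 | roll 0.0 tx -9.41 ty -1.71 tz -0.0
```

Emit:
step_arm --increments '[{"tx": -0.3, "ty": -0.05, "tz": 0, "roll": 0}, {"tx": -0.6, "ty": -0.11, "tz": 0, "roll": 0}, {"tx": -0.65, "ty": -0.12, "tz": 0, "roll": 0}, {"tx": -0.65, "ty": -0.12, "tz": 0, "roll": 0}, {"tx": -0.65, "ty": -0.12, "tz": 0, "roll": 0}, {"tx": -0.65, "ty": -0.12, "tz": 0, "roll": 0}, {"tx": -0.65, "ty": -0.12, "tz": 0, "roll": 0}, {"tx": -0.65, "ty": -0.12, "tz": 0, "roll": 0}, {"tx": -0.65, "ty": -0.12, "tz": 0, "roll": 0}, {"tx": -0.65, "ty": -0.12, "tz": 0, "roll": 0}, {"tx": -0.65, "ty": -0.12, "tz": 0, "roll": 0}, {"tx": -0.65, "ty": -0.12, "tz": 0, "roll": 0}, {"tx": -0.65, "ty": -0.12, "tz": 0, "roll": 0}, {"tx": -0.65, "ty": -0.12, "tz": 0, "roll": 0}, {"tx": -0.5, "ty": -0.09, "tz": 0, "roll": 0}, {"tx": -0.21, "ty": -0.02, "tz": 0, "roll": 0}, {"tx": 0, "ty": 0, "tz": 0.2, "roll": 0}, {"tx": 0, "ty": 0, "tz": 0.3, "roll": 0}, {"tx": 0, "ty": 0, "tz": 0, "roll": 0}, {"tx": 0, "ty": 0, "tz": 0, "roll": 0}]'

```text
clock: 43.5
tcp_pos: [0.5902, -0.0299, 0.1741]
tool_rot: [-179.8, -0.1, 110.0]
contact_force: [0.7, -1.0, -4.5]
gripper_width: 0.0314
gripper_force: 40.0
```

```bash
python3 - <<'E'
from m import *
cam('side'); plan(.591,-.0317,.130); s=cam('side'); plan(.591,-.0317,.130); save(s,'side8.png',(230,130,430,290),4)
E
```

```text
at [ 0.591  -0.03    0.1749] yaw 110.06 | roll 0.0 tx -0.04 ty -0.02 tz 1.12
at [ 0.5916 -0.0301  0.1756] yaw 110.06 | roll 0.0 tx -0.03 ty -0.03 tz 1.14
```

View pics/side8.png

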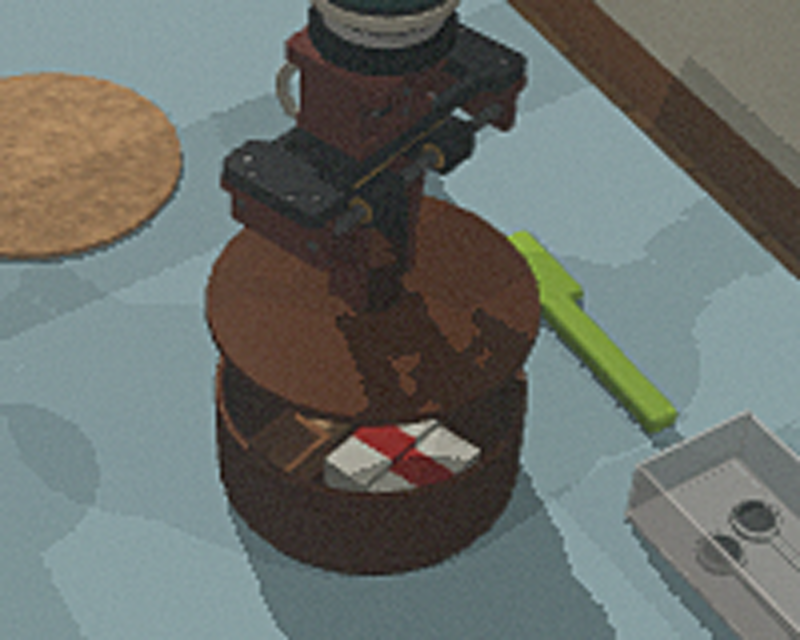

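The side view shows the lid held level over the crock, with the plate centre at about (323,207) and the scoop and both packets visible inside. Lowering it.

Emit:
step_arm --increments '[{"tx": -0.03, "ty": -0.02, "tz": 0.3, "roll": 0}, {"tx": 0, "ty": 0, "tz": 0.4, "roll": 0}, {"tx": 0, "ty": 0, "tz": 0.35, "roll": 0}, {"tx": 0, "ty": 0, "tz": 0.15, "roll": 0}, {"tx": 0, "ty": 0, "tz": 0, "roll": 0}, {"tx": 0, "ty": 0, "tz": 0, "roll": 0}, {"tx": 0, "ty": 0, "tz": 0, "roll": 0}, {"tx": 0, "ty": 0, "tz": 0, "roll": 0}]'

```text
clock: 44.27
tcp_pos: [0.5926, -0.0324, 0.129]
tool_rot: [179.9, 0.1, 110.0]
contact_force: [-0.4, 0.6, -2.9]
gripper_width: 0.0315
gripper_force: 40.0
```

```bash
python3 - <<'E'
from m import *
plan(.591,-.0317,.112)
E
```

```text
at [ 0.5926 -0.0324  0.129 ] yaw 110.02 | roll 0.0 tx 0.03 ty -0.03 tz 0.42
```

Emit:
step_arm --increments '[{"tx": 0.01, "ty": -0.03, "tz": 0.1, "roll": 0}, {"tx": 0, "ty": 0, "tz": 0.1, "roll": 0}, {"tx": 0, "ty": 0, "tz": 0.1, "roll": 0}, {"tx": 0, "ty": 0, "tz": 0.05, "roll": 0}, {"tx": 0, "ty": 0, "tz": 0, "roll": 0}, {"tx": 0, "ty": 0, "tz": 0, "roll": 0}, {"tx": 0, "ty": 0, "tz": 0, "roll": 0}, {"tx": 0, "ty": 0, "tz": 0, "roll": 0}]'

```text
clock: 44.93
tcp_pos: [0.5906, -0.0325, 0.114]
tool_rot: [180.0, 0.0, 110.0]
contact_force: [0.6, 0.6, -4.2]
gripper_width: 0.0314
gripper_force: 40.0
```

Emit:
step_arm --increments '[{"tx": 0, "ty": 0, "tz": 0.04, "roll": 0}, {"tx": 0, "ty": 0, "tz": 0.03, "roll": 0}, {"tx": 0, "ty": 0, "tz": 0, "roll": 0}, {"tx": 0, "ty": 0, "tz": 0, "roll": 0}, {"tx": 0, "ty": 0, "tz": 0, "roll": 0}]'

```text
clock: 45.35
tcp_pos: [0.5908, -0.0325, 0.1122]
tool_rot: [179.9, 0.0, 110.0]
contact_force: [-2.3, -0.6, 5.9]
gripper_width: 0.0316
gripper_force: 40.0
```

Contact came at 0.112, exactly the expected home height, so I'll release and withdraw.

Emit:
step_arm --increments '[{"tx": 0, "ty": 0, "tz": -0.02, "roll": 0}, {"tx": 0, "ty": 0, "tz": 0, "roll": 0}, {"tx": 0, "ty": 0, "tz": 0, "roll": 0}, {"tx": 0, "ty": 0, "tz": 0, "roll": 0}, {"tx": 0, "ty": 0, "tz": 0, "roll": 0}, {"tx": 0, "ty": 0, "tz": 0, "roll": 0}, {"tx": 0, "ty": 0, "tz": 0, "roll": 0}, {"tx": 0, "ty": 0, "tz": 0, "roll": 0}]' --hand 1

```text
clock: 46.02
tcp_pos: [0.5904, -0.0325, 0.1118]
tool_rot: [-180.0, -0.0, 110.0]
contact_force: [-0.2, -0.7, -0.3]
gripper_width: 0.0809
gripper_force: 0.0
```

Emit:
step_arm --increments '[{"tx": 0, "ty": 0, "tz": -0.4, "roll": 0}, {"tx": 0, "ty": 0, "tz": -0.8, "roll": 0}, {"tx": 0, "ty": 0, "tz": -0.9, "roll": 0}, {"tx": 0, "ty": 0, "tz": -0.9, "roll": 0}, {"tx": 0.5, "ty": -0.3, "tz": 0, "roll": 0}, {"tx": 0.8, "ty": -0.4, "tz": 0, "roll": 0}, {"tx": 0.8, "ty": -0.4, "tz": 0, "roll": 0}, {"tx": 0.8, "ty": -0.4, "tz": 0, "roll": 0}, {"tx": 0.8, "ty": -0.4, "tz": 0, "roll": 0}, {"tx": 0.6, "ty": -0.2, "tz": 0, "roll": 0}, {"tx": 0, "ty": 0, "tz": 0, "roll": 0}, {"tx": 0, "ty": 0, "tz": 0, "roll": 0}]'

```text
clock: 47.02
tcp_pos: [0.452, 0.1011, 0.2321]
tool_rot: [180.0, 0.0, 110.1]
contact_force: [0.2, -1.1, 0.2]
gripper_width: 0.0875
gripper_force: 0.0
```

```bash
python3 - <<'E'
from m import *
t=cam('top'); s=cam('side'); 
a=cv2.resize(t['pixels'][100:400,80:480],(800,600))[:,:]; a=cv2.resize(a,(400,300)); b=s['pixels'][130:370,220:540]; b=cv2.resize(b,(400,300))
cv2.imwrite('pics/fin.png',cv2.resize(np.hstack([a,b]),(800,300))[:,:,::-1])
for b in blobs(t,(2,60,15),(14,255,110),300):
    if 240<b[0][0]<330:
        P=np.array([ray(t,q[0],q[1],.088)[:2] for q in b[3][:,0,:]]).astype(np.float32); print(cv2.minEnclosingCircle(P))
print(env.state()['contact_force'],env.state()['tcp_pos'])
E
```

```text
((0.5904476642608643, -0.035232774913311005), 0.09624984115362167)
[1.10169252 0.18986581 0.85129435] [0.45362407 0.10008874 0.23216953]
```

View pics/fin.png

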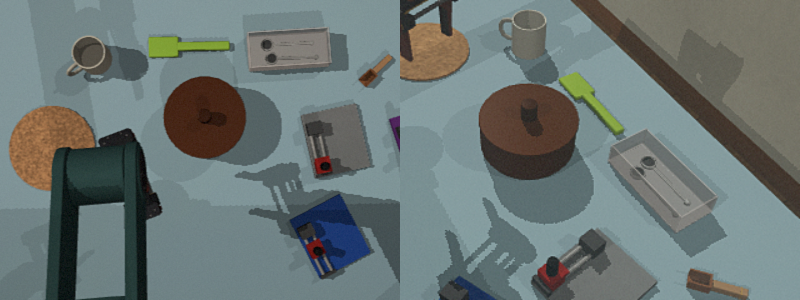

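The lid sits level and home: plate centre (0.590,-0.035), 3.7 mm from the crock's axis, within the 8 mm play. The caddy, scraper and mug have not moved, and the clamp is empty with its jaw open. Handing in.

```bash
python3 -c "
from bench import env
print(env.sign_off())"
```

```text
the job is handed in; nothing more can be done
None
```

The job is handed in with no verdict returned: the scoop and both packets on the shelf are in the crock, the lid is back on and fully home, and the clamp jaw was slid wide open before the scoop came out; the caddy, scraper and mug were left alone.

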